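# Change over the scanner battery packs in the charging strip

## Task

Change over the scanner battery packs: slide the lock comb of the charging strip to its open end stop (left), pull the charged packs that stand in the strip out and stand them upright in the tray, and push every flat pack lying on the table down into a free station, any one, until it snaps past the sprung rollers and sits fully home. Once all that is done, slide the lock back to its locked end stop (right), and leave the other things on the table where they stand.

Things in the scene. Friction and masses are not known exactly. Their poses are not given: they have to be found in the camera images.
- flat1_mid (a point): centre, half-way up, of a FLAT battery pack, loose, on its foot on the table (z up, x along it). All packs alike: black, 100 (x) x 34 (y) x 54 mm high, 200 g, symmetric end for end. Above 22 mm only the middle 60 mm of its length rises: a 20 mm shoulder at each end. Take it across the 34 mm width, fingertips 22 mm or more above its foot to clear the catches. May be absent
- flat2_mid (a point): the same for flat pack 2 (same shape and size; may be absent)
- flat3_mid (a point): the same for flat pack 3 (same shape and size; may be absent)
- flat4_mid (a point): the same for flat pack 4 (same shape and size; may be absent)
- full1_mid (a point): centre, half-way up, of a CHARGED battery pack (same shape, size and axes as a flat one), which stands home in station 1 of the strip at the start, the lock partly over it; with the lock open, a straight upward pull of about 8 to 10 N frees it past the rollers. May be absent
- full2_mid (a point): the same for the charged pack that starts in station 2 (may be absent)
- full3_mid (a point): the same for the charged pack that starts in station 3 (may be absent)
- full4_mid (a point): the same for the charged pack that starts in station 4 (may be absent)
- tray_in (a point): middle of the inner floor of the fixed grey tray for charged packs, 240 (x) x 124 (y) mm inside, floor 5 mm above the table, rim 18 mm above the table; three packs stand in it side by side with their length along the tray's y
- seat1 (a point): where the centre of a pack lies when home in station 1, the right-hand (-y) one (x along the pack, either end to the rear; y along the row). Floor 27 mm below, 10 mm above the table. A pack just laid in rests on two sprung rollers, 14 mm too high; pushed straight down with about 8 to 10 N it passes them, the force drops and it snaps to the floor
- seat2 (a point): the same for station 2; stations are 76 mm apart along the strip's y, station 1 at the right end (-y)
- seat3 (a point): the same for station 3; stations are 76 mm apart along the strip's y, station 1 at the right end (-y)
- seat4 (a point): the same for station 4; stations are 76 mm apart along the strip's y, station 1 at the right end (-y)
- lock (a joint): lock comb behind the stations, slides along the strip's y, 2 N friction, stays where left. 0 m = locked, right (-y) end stop, a tooth over the rear shoulder of each station; 0.038 m = open, left (+y) end stop, teeth between the stations. Teeth lie 25 to 31 mm above the station floor: they pass 3 mm over a pack that is home, and one that is not home blocks them
- lock_grip (a point): centre of the upright black grip on the lock comb, which moves with it: 14 (y, the sliding direction) x 20 x 38 mm high, its centre 62 mm above the table, 69 mm behind the row of stations; axes as the strip's
- strip: fixed grey charging strip; a pack has a bead of 4 mm radius along each long side, 6 mm above the foot, 42 mm over both. Base plate 166 x 334 x 10 mm; origin on the table under the middle of the row of stations, x to the rear, y to the left. Rollers: 5 mm radius, 23 mm either side of a station's middle, 13.5 mm above its floor. Housings between stations rise 17 mm, rails before and behind 10 mm above the floor, 4 mm clear of a pack's ends
- stamp: bystander: wooden hand stamp, 26 x 52 x 74 mm; origin under its middle
- calculator: bystander: pocket calculator, 114 x 68 x 15 mm; origin under its middle
- tin_a: bystander: food tin, 75 mm across, 110 high; origin under its middle
- tin_b: bystander: food tin, 75 mm across, 110 high; origin under its middle
Things that resemble listed ones, but are neither listed nor needed, are in the scene too. What is shaped like the part that bears full2_mid but pink is not meant.

How it is judged:
By the outcome, as a careful person would: the job done as asked, in the order asked, and still so for the second after the job is handed in, with the robot touching nothing.
Of flat1, flat2, flat3, flat4 only 3 to 4 are there at a start; the rules pass over those that are not, and their reading is None.
Of full1, full2, full3, full4 only 2 to 3 are there at a start; the rules pass over those that are not, and their reading is None.
At some moment in a run one of flat1, flat2, flat3, flat4 may be knocked a few centimetres aside while the robot is not near it.
Once in a run the grip may slacken for a moment while it holds something.
It also fails if it takes over 210 s, if anything falls off the work surface, if the arm or the gripper's body presses on something with over 40 N, if the wrist force passes 120 N, or if a joint passes its speed limit or range.

## Robot

A 6-joint arm with a two-finger parallel gripper is mounted at the origin on a cart in front of the work surface, level with it; the furniture and walls round the work are solid. World frame = base frame: x ahead of the robot, y to its left, z up, the work surface at z = 0. Lengths are in m, angles in degrees, forces in N, time in s.
With the tool pointing down it reaches from about 0.325 to 0.875 m from the base axis. Payload 4.4 kg.
Tool frame: the origin (TCP) lies between the finger pads; the fingertips stand 19 mm ahead of it and the grasp point (between the pads) is the TCP; z points along the fingers, y is the line along which they close (so a half turn about z gives the same grasp; the last joint's range is limited). The gripper opens to 85 mm and grips with 20 to 120 N. Pads are 22 mm wide; open, the fingers measure 114 mm over their backs; the gripper's body (76 mm by 85 mm) begins 54 mm behind the grasp point. The pads swing forward as they close: fully open they stand 13 mm farther back than shut.
Start: joints at [63.913, 11.837, 88.321, -0, 79.842, -8.623], TCP at [0.173, 0.548, 0.25] pointing down, gripper open.
Joint ranges: [-156.59, 156.59], [-49.26, 127.26], [12.9, 141.05], [-63.56, 243.56], [4.71, 150.69], [-161.64, 161.64]. Speed limits (degrees/s): [159.86, 159.86, 180, 180, 180, 180].

## Interface

Orientations are given as [roll, pitch, yaw] about the fixed x, y, z axes, in that order (R = Rz(yaw) Ry(pitch) Rx(roll)).
In Python, from plant import env gives the robot as it stands.
- The arm moves only by the tool drive_tool, never from a script. Its argument "steps" is a list of rows, each an object of numbers: "tx", "ty", "tz": the shift along the tool's x, y, z in mm; "twist": the turn about the tool's z in degrees; "gripper": the opening, from 0 (shut) to 1 (fully open). A call has 1 to 10 rows; each row shifts and turns the commanded pose from where the row before left it, along the tool's axes as they then stand; what a row does not reach is not made up. A row lasts 1/10 s, in which the tool goes at most 50 mm and 8.59 degrees, less where a joint would pass 70% of its speed; a pose out of reach is approached as far as the arm can. A call is refused whole if a number of a shift passes 50 or a number of a turn 8.59, either way. A call with a gripper value outside its range is refused whole. The fingers move at their own pace and stop on an object; "force" is the grip in N (left out, the last holds). Time passes only in rows, so rows that do not move let the fingers close. It gives the time, the measured TCP pose, the force, the opening and the grip force at its end, in the units of the state.
- env.sense(): the state, without advancing time (a new reading comes with each control period).
- env.camera(name): name is "scene" or "side" or "wrist"; returns the picture (400x640x3 uint8, red, green, blue); there is no depth.
- env.camera_info(name): a dict with "fx", "fy", "cx", "cy" (pixels), "T" (4x4, takes a point from camera to world coordinates). Camera axes: x right, y down, z forward; pixel columns grow to the right and rows downward; lengths in m; the calibration is good to about 2 mm. A picture is of the moment at which its call begins: read the wrist's pose just before it. camera_info takes no time and is no camera call; for the wrist camera it gives the pose at the moment of the call.
- env.close_job(): hands the job in; it is judged then, once.
The state is a dict: "time": time; "q": joint angles; "joint_velocities": joint speeds; "effort": joint torques, N m; "position": TCP position; "orientation": TCP orientation; "wrist_force": force on the tool from outside, world axes, zero at the start; "moment": the same for the moment, N m; "width": finger opening in m; "grasp_force": force on a finger pad.
Only numpy, scipy, OpenCV 4.12 (cv2) and the standard library are available. Lean on these libraries where they do the work, as an engineer would, in place of code of your own. Each camera call takes 0.05 s, during which the arm holds its last target. There are 200 camera calls.

## Working session

There is one attempt and no reset: what is moved stays moved. The work goes in short steps, Python scripts to look and compute and a tool call to move; the robot and the scene stay as the last step left them, time stands still between calls to the robot, and variables do not carry over. Pictures are saved under pics/ and viewed, at most 14 in all, crops included, and the job is handed in when it is done.

Besides the shell and the picture viewer there is one more tool, called after "Request:" as name(argument=value, ...), one argument or row to a line, values as JSON. drive_tool: Moves the arm, as the interface text tells. Its arguments: {"type":"object","properties":{"steps":{"type":"array"},"force":{"type":"number"}},"required":["steps"]}

```bash
mkdir -p pics; ls
python3 - <<'E'
from plant import env
import cv2,numpy as np
for n in ["scene","side"]:
    im=env.camera(n); cv2.imwrite(f"pics/{n}0.png",im[:,:,::-1])
    i=env.camera_info(n); print(n,i["fx"],i["cx"],i["cy"],np.round(i["T"],3).tolist())
s=env.sense();print(s)
im=env.camera("wrist");cv2.imwrite("pics/w0.png",im[:,:,::-1]);print(np.round(env.camera_info("wrist")["T"],3).tolist())
E
```

```text
pics
scene 435.64539310831026 317.5382398327722 200.7710434476811 [[0.681, -0.307, 0.665, -0.341], [-0.732, -0.304, 0.61, -0.837], [0.015, -0.902, -0.432, 0.66], [0.0, 0.0, 0.0, 1.0]]
side 396.3615235351678 314.324921030608 200.3682172608314 [[1.0, 0.002, 0.016, 0.537], [-0.014, -0.411, 0.912, -0.993], [0.008, -0.912, -0.411, 0.527], [0.0, 0.0, 0.0, 1.0]]
{'time': 0.1, 'q': array([ 6.39120528e+01,  1.18819531e+01,  8.83977970e+01,  7.21948950e-04,
        7.98423578e+01, -8.62341130e+00]), 'joint_velocities': array([-0.00181224, -0.08828848, -0.20630189,  0.03783896,  0.03527127,
       -0.02017453]), 'effort': array([ 2.70952905e-04, -3.84089577e+01, -2.92550361e+01, -1.01112232e-04,
        4.81827112e-03,  1.06038323e-05]), 'position': array([0.17228548, 0.54789449, 0.24920642]), 'orientation': array([-1.79879379e+02, -1.90110999e-02,  1.62535316e+02]), 'wrist_force': array([0.78296701, 0.54552353, 0.952159  ]), 'moment': array([-0.08203171, -0.01327214,  0.02591635]), 'grasp_force': 0.0, 'width': 0.08536086714604053}
[[0.3, 0.904, 0.304, 0.093], [0.954, -0.284, -0.097, 0.571], [-0.002, 0.319, -0.948, 0.373], [0.0, 0.0, 0.0, 1.0]]
```

View pics/scene0.png

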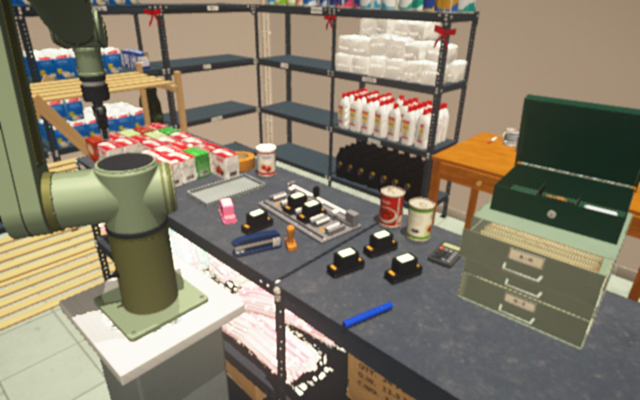

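View pics/side0.png

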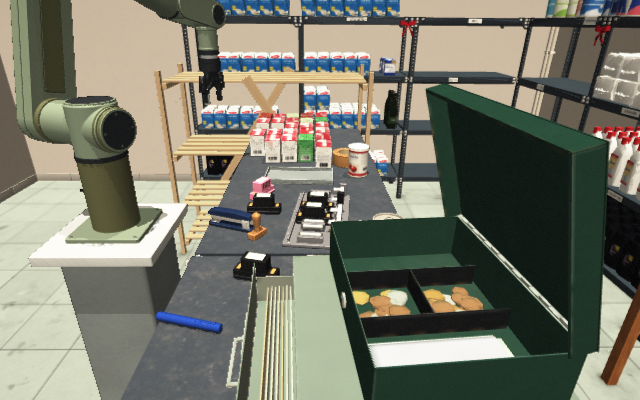

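The scene view shows flat packs near px (257,220), (345,262), (380,242) and (403,267). The strip is near (310,210) with charged packs in it, the tray is near (227,190), and a pink decoy is at (228,210). Next I'll zoom in.

Run:
```python
import cv2
a=cv2.imread("pics/scene0.png")[165:290,180:440]
cv2.imwrite("pics/c0.png",cv2.resize(a,None,fx=3,fy=3,interpolation=cv2.INTER_CUBIC))
```

```text
(no output)
```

View pics/c0.png

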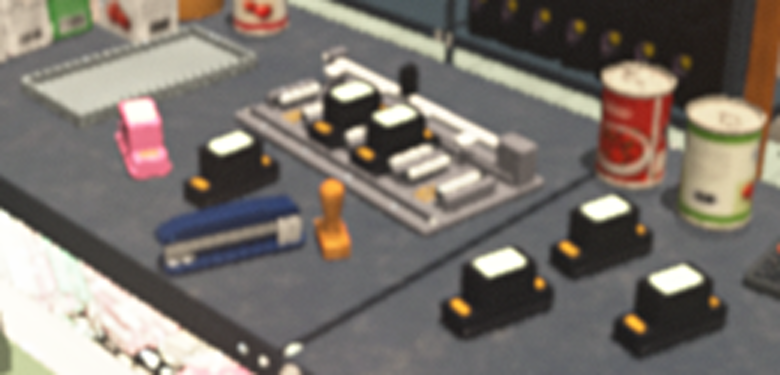

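The zoomed view shows:
- Four flat packs, with top labels at scene px ~(257,212), (346,252), (382,234) and (405,258).
- Two charged packs, with labels ~(297,195) and (312,205), in stations 3 and 2. Stations 4 and 1 are free.
- The grip at ~(316,191).
- The tray at ~(227,190).

```bash
cat > h.py <<'E'
import numpy as np,cv2
from plant import env
def ray(px,z,i):
    d=np.array([(px[0]-i["cx"])/i["fx"],(px[1]-i["cy"])/i["fy"],1.])
    T=np.array(i["T"]);d=T[:3,:3]@d;o=T[:3,3]
    return o+d*(z-o[2])/d[2]
def proj(p,i):
    T=np.array(i["T"]);c=T[:3,:3].T@(np.asarray(p)-T[:3,3])
    return np.array([i["fx"]*c[0]/c[2]+i["cx"],i["fy"]*c[1]/c[2]+i["cy"]])
def blobs(m,amin):
    n,l,st,c=cv2.connectedComponentsWithStats(m.astype(np.uint8))
    return [(c[k],st[k,4],l==k) for k in range(1,n) if st[k,4]>=amin]
def masks(im):
    h=cv2.cvtColor(im,cv2.COLOR_RGB2HSV).astype(int)
    white=(im.min(2)>205)
    orange=(h[...,0]>8)&(h[...,0]<25)&(h[...,1]>150)&(h[...,2]>140)
    return white,orange
E
python3 - <<'E'
from h import *
im=cv2.imread("pics/scene0.png")[:,:,::-1].copy();i=env.camera_info("scene")
w,o=masks(im)
for nm,m,z,a in(("W",w,.054,12),("O",o,.022,3)):
    m=m.copy();m[:165]=0;m[290:]=0;m[:,:180]=0;m[:,440:]=0
    for c,s,_ in blobs(m,a): 
        if nm=="W": print(nm,np.round(c,1),s,np.round(ray(c,.054,i)[:2],3),np.round(ray(c,.064,i)[:2],3))
        else: print(nm,np.round(c,1),s,np.round(ray(c,.022,i)[:2],3),np.round(ray(c,.032,i)[:2],3))
for p,z in(((316,191),.065),((187.5,192),.018),((214,205),.018),((265,184),.018),((242,174),.018),((258.5,203),.01),((323,242),.01),((361,225),.01),((290,185),.01)):
    print(p,np.round(ray(p,z,i),3))
E
```

```text
W [299.9 189.3] 67 [0.615 0.123] [0.599 0.107]
W [279.4 195.1] 21 [0.534 0.137] [0.52  0.121]
W [296.7 194.8] 38 [0.576 0.099] [0.561 0.083]
W [331.8 205.9] 99 [ 0.596 -0.039] [ 0.58  -0.052]
W [226.2 201.8] 69 [0.381 0.22 ] [0.369 0.203]
W [311.3 202.8] 44 [0.567 0.023] [0.552 0.009]
W [256.2 212.1] 49 [0.401 0.097] [0.389 0.081]
W [316.8 216.1] 24 [ 0.512 -0.052] [ 0.498 -0.065]
W [322.7 219.7] 26 [ 0.507 -0.08 ] [ 0.493 -0.093]
W [332.5 225.3] 31 [ 0.502 -0.124] [ 0.488 -0.135]
W [381.4 233.9] 64 [ 0.56  -0.254] [ 0.545 -0.263]
W [206.8 269. ] 1866 [ 0.124 -0.051] [ 0.117 -0.064]
W [346.1 251.9] 78 [ 0.419 -0.243] [ 0.406 -0.253]
W [404.6 257.6] 81 [ 0.502 -0.367] [ 0.488 -0.375]
W [229.6 283.8] 19 [ 0.127 -0.138] [ 0.119 -0.15 ]
O [244.6 167.3] 60 [0.662 0.484] [0.646 0.463]
O [439. 180.] 3 [ 1.1  -0.14] [ 1.078 -0.151]
O [287. 207.] 13 [0.535 0.103] [0.521 0.088]
O [322.3 209.3] 3 [0.604 0.009] [ 0.589 -0.005]
O [301.5 215.6] 15 [0.525 0.026] [0.512 0.012]
O [268. 218.] 5 [0.441 0.089] [0.428 0.074]
O [246.2 225.7] 17 [0.362 0.098] [0.351 0.083]
O [290.5 238.7] 170 [ 0.402 -0.053] [ 0.39  -0.065]
O [429.  226.3] 3 [ 0.748 -0.3  ] [ 0.731 -0.309]
O [393. 241.] 5 [ 0.598 -0.271] [ 0.583 -0.28 ]
O [369.3 247.4] 20 [ 0.522 -0.243] [ 0.509 -0.252]
O [359.3 258.9] 9 [ 0.457 -0.259] [ 0.444 -0.268]
O [332.9 266.8] 24 [ 0.38  -0.233] [ 0.369 -0.242]
O [417.5 265. ] 6 [ 0.54  -0.386] [ 0.527 -0.393]
O [391.3 272.5] 26 [ 0.464 -0.356] [ 0.452 -0.363]
(316, 191) [0.626 0.058 0.065]
(187.5, 192) [0.376 0.444 0.018]
(214, 205) [0.381 0.291 0.018]
(265, 184) [0.615 0.305 0.018]
(242, 174) [0.616 0.442 0.018]
(258.5, 203) [0.505 0.212 0.01 ]
(323, 242) [ 0.469 -0.118  0.01 ]
(361, 225) [ 0.627 -0.134  0.01 ]
(290, 185) [0.686 0.246 0.01 ]
```

Request:
drive_tool(
  steps=[
    {"twist":-5.2,"gripper":1},
    {"twist":-5.3},
    {"tx":-30,"ty":-33},
    {"tx":-30,"ty":-33},
    {"tx":-30,"ty":-33},
    {"tx":-30,"ty":-33},
    {"tx":-30,"ty":-33},
    {"tx":-30,"ty":-33},
    {"tx":-30,"ty":-33},
    {"tx":-30,"ty":-33},
  ],
  force=50,
)

```text
invalid input
```

Request:
drive_tool(
  steps=[
    {"tx":-30,"ty":-33},
    {"tx":-30,"ty":-33},
    {"tx":-30,"ty":-33},
    {"tx":-30,"ty":-33},
    {"tx":-30,"ty":-33},
    {"tx":-30,"ty":-33},
    {},
    {},
  ],
)

```text
invalid input
```

```bash
cat >> h.py <<'E'
def snap(name="wrist",f=None):
    i=env.camera_info(name);im=env.camera(name)
    if f: cv2.imwrite(f"pics/{f}.png",im[:,:,::-1])
    return im,i
def plan(p,yaw=None):
    """tool shift (mm) from the measured pose to p, axes after turning to yaw"""
    s=env.sense();y0=s["orientation"][2]
    yaw=y0 if yaw is None else yaw
    tw=-(((yaw-y0)+180)%360-180);d=(np.asarray(p)-s["position"])*1000;a=np.radians(yaw)
    print("time",round(s["time"],1),"pos",np.round(s["position"],3),"yaw",round(y0,1),"-> twist %.1f tx %.0f ty %.0f tz %.0f"%(tw,d[0]*np.cos(a)+d[1]*np.sin(a),d[0]*np.sin(a)-d[1]*np.cos(a),-d[2]))
E
python3 - <<'E'
from h import *
print(env.sense()["position"],env.sense()["orientation"])
im,i=snap(f="w1");w,o=masks(im)
for c,s,_ in blobs(w,40): print("W",np.round(c),s,np.round(ray(c,.054,i)[:2],3),np.round(ray(c,.064,i)[:2],3))
for c,s,_ in blobs(o,15): print("O",np.round(c),s,np.round(ray(c,.022,i)[:2],3),np.round(ray(c,.032,i)[:2],3))
E
```

```text
[0.17232373 0.54798715 0.24937063] [-1.79898460e+02 -1.62860330e-02  1.62535161e+02]
W [588. 108.] 78 [0.184 0.78 ] [0.181 0.774]
W [591. 125.] 677 [0.199 0.781] [0.196 0.774]
W [297. 205.] 13524 [0.193 0.512] [0.19  0.514]
W [528. 128.] 54 [0.186 0.728] [0.183 0.723]
W [530. 154.] 142 [0.209 0.727] [0.206 0.722]
W [252. 193.] 97 [0.169 0.476] [0.167 0.479]
W [253. 234.] 50 [0.208 0.461] [0.205 0.465]
W [126. 245.] 47 [0.182 0.339] [0.179 0.346]
W [539. 281.] 1940 [0.343 0.719] [0.336 0.714]
W [557. 299.] 58 [0.37  0.734] [0.361 0.729]
W [587. 328.] 829 [0.416 0.761] [0.406 0.755]
W [547. 345.] 103 [0.426 0.718] [0.416 0.713]
W [417. 383.] 834 [0.436 0.572] [0.425 0.572]
W [634. 384.] 115 [0.51  0.805] [0.497 0.798]
```

View pics/w1.png

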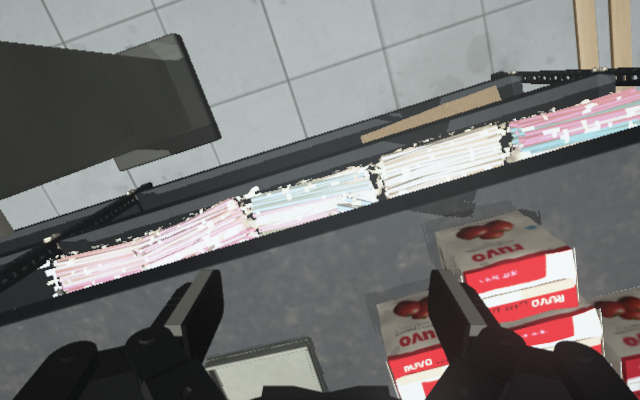

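The picture shows the arm hasn't moved: the tray corner is at px (260,370) and the cartons are at right. The row format was rejected, so I'll send all keys in every row.

Request:
drive_tool(
  steps=[
    {"tx":0,"ty":0,"tz":0,"twist":-5.2,"gripper":1},
    {"tx":0,"ty":0,"tz":0,"twist":-5.3,"gripper":1},
    {"tx":-30,"ty":-33,"tz":0,"twist":0,"gripper":1},
    {"tx":-30,"ty":-33,"tz":0,"twist":0,"gripper":1},
    {"tx":-30,"ty":-33,"tz":0,"twist":0,"gripper":1},
    {"tx":-30,"ty":-33,"tz":0,"twist":0,"gripper":1},
    {"tx":-30,"ty":-33,"tz":0,"twist":0,"gripper":1},
    {"tx":-30,"ty":-33,"tz":0,"twist":0,"gripper":1},
    {"tx":-30,"ty":-33,"tz":0,"twist":0,"gripper":1},
    {"tx":-30,"ty":-33,"tz":0,"twist":0,"gripper":1},
  ],
  force=50,
)

```text
time: 1.2
position: [0.3794, 0.2557, 0.2503]
orientation: [180.0, 0.0, 173.0]
wrist_force: [0.4, 0.2, 0.5]
width: 0.0853
grasp_force: 0.0
```

Request:
drive_tool(
  steps=[
    {"tx":-30,"ty":-33,"tz":0,"twist":0,"gripper":1},
    {"tx":-30,"ty":-33,"tz":0,"twist":0,"gripper":1},
    {"tx":-30,"ty":-33,"tz":0,"twist":0,"gripper":1},
    {"tx":-30,"ty":-33,"tz":0,"twist":0,"gripper":1},
    {"tx":-30,"ty":-33,"tz":0,"twist":0,"gripper":1},
    {"tx":-10,"ty":-33,"tz":0,"twist":0,"gripper":1},
    {"tx":0,"ty":0,"tz":0,"twist":0,"gripper":1},
  ],
)

```text
time: 1.9
position: [0.5146, 0.0375, 0.25]
orientation: [-179.9, 0.0, 172.7]
wrist_force: [0.2, 1.0, 0.2]
width: 0.0855
grasp_force: 0.0
```

Run:
```python
from h import *
print(env.sense()["position"],env.sense()["orientation"])
im,i=snap(f="w2");w,o=masks(im)
for c,s,_ in blobs(w,40): print("W",np.round(c),s,np.round(ray(c,.054,i)[:2],3),np.round(ray(c,.064,i)[:2],3))
for c,s,_ in blobs(o,15): print("O",np.round(c),s,np.round(ray(c,.022,i)[:2],3),np.round(ray(c,.032,i)[:2],3))
```

```text
[0.51460745 0.03750012 0.25000383] [-1.79906593e+02  3.12687770e-03  1.72721899e+02]
W [380.  28.] 1566 [0.4   0.095] [0.401 0.093]
W [559.  11.] 341 [0.406 0.237] [0.406 0.231]
W [625. 140.] 5050 [0.518 0.303] [0.515 0.295]
W [  2. 115.] 157 [ 0.427 -0.237] [ 0.427 -0.228]
W [236. 181.] 5650 [ 0.511 -0.047] [ 0.508 -0.044]
W [339. 140.] 737 [0.486 0.052] [0.484 0.051]
W [438. 139.] 292 [0.496 0.139] [0.494 0.136]
W [190. 205.] 472 [ 0.529 -0.094] [ 0.526 -0.09 ]
W [265. 205.] 505 [ 0.537 -0.025] [ 0.534 -0.023]
W [205. 206.] 372 [ 0.531 -0.081] [ 0.528 -0.077]
W [278. 204.] 260 [ 0.538 -0.012] [ 0.535 -0.01 ]
W [326. 208.] 146 [0.548 0.033] [0.544 0.033]
W [353. 210.] 266 [0.553 0.057] [0.55  0.057]
W [339. 212.] 358 [0.554 0.044] [0.55  0.044]
W [299. 218.] 1057 [0.554 0.006] [0.55  0.007]
W [381. 218.] 983 [0.565 0.083] [0.561 0.082]
W [470. 225.] 42 [0.583 0.167] [0.578 0.164]
W [617. 226.] 95 [0.601 0.308] [0.596 0.299]
W [411. 229.] 43 [0.58  0.111] [0.575 0.109]
W [ 39. 253.] 902 [ 0.559 -0.255] [ 0.555 -0.246]
W [344. 239.] 119 [0.582 0.046] [0.577 0.046]
W [276. 241.] 96 [ 0.575 -0.021] [ 0.571 -0.019]
W [288. 268.] 2005 [ 0.607 -0.014] [ 0.602 -0.012]
W [432. 266.] 1545 [0.623 0.13 ] [0.617 0.127]
W [292. 252.] 48 [ 0.589 -0.006] [ 0.584 -0.005]
W [506. 271.] 85 [0.638 0.203] [0.631 0.198]
W [187. 277.] 90 [ 0.603 -0.116] [ 0.598 -0.111]
W [624. 362.] 593 [0.769 0.336] [0.759 0.327]
W [410. 381.] 998 [0.766 0.1  ] [0.756 0.099]
W [342. 384.] 612 [0.76  0.024] [0.75  0.024]
W [634. 381.] 41 [0.797 0.351] [0.786 0.341]
W [247. 394.] 238 [ 0.761 -0.086] [ 0.751 -0.082]
W [228. 395.] 72 [ 0.761 -0.108] [ 0.75  -0.103]
W [  7. 397.] 72 [ 0.731 -0.361] [ 0.721 -0.349]
```

View pics/w2.png

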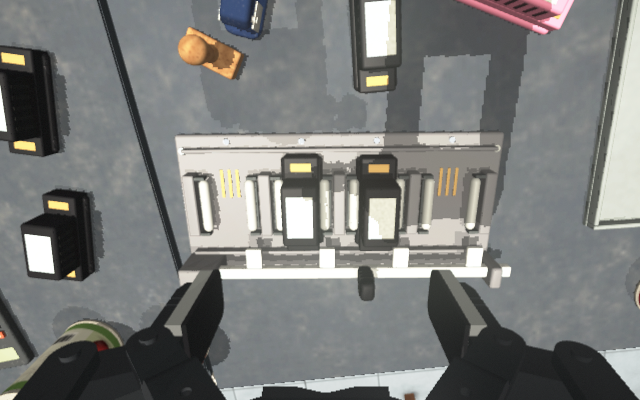

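The view shows charged packs with tops at px (299,218) and (381,218), in stations 2 and 3. Stations 1 (228,205) and 4 (450,205) are empty, and the lock grip is at (366,284), with comb teeth partly over the packs. A flat pack is at (380,28).

Run:
```python
from h import *
i=env.camera_info("wrist")
for p,z in(((176,135),.01),((503,131),.01),((205,205),.023),((252,205),.023),((428,205),.023),((473,205),.023),((366,284),.062),((367,296),.081)): print(p,np.round(ray(p,z,i),4))
f2=ray((299,218),.064,i);f3=ray((381,218),.064,i);print(f2,f3,np.degrees(np.arctan2(-(f3-f2)[0],(f3-f2)[1])))
g=ray((366,284),.062,i);plan([g[0],g[1],.16],172.5);plan([g[0],g[1],.068],172.5)
```

```text
(176, 135) [ 0.4663 -0.1072  0.01  ]
(503, 131) [0.5035 0.2191 0.01  ]
(205, 205) [ 0.539  -0.0904  0.023 ]
(252, 205) [ 0.5451 -0.0422  0.023 ]
(428, 205) [0.5679 0.1384 0.023 ]
(473, 205) [0.5738 0.1846 0.023 ]
(366, 284) [0.6285 0.0644 0.062 ]
(367, 296) [0.6296 0.0632 0.081 ]
[0.54988084 0.00911908 0.064     ] [0.559384   0.08433161 0.064     ] -7.201206421654836
time 1.9 pos [0.514 0.04  0.25 ] yaw 172.8 -> twist 0.3 tx -110 ty 40 tz 90
time 1.9 pos [0.514 0.04  0.25 ] yaw 172.8 -> twist 0.3 tx -110 ty 40 tz 182
```

Request:
drive_tool(
  steps=[
    {"tx":-37,"ty":8,"tz":20,"twist":0,"gripper":1},
    {"tx":-37,"ty":8,"tz":20,"twist":0,"gripper":1},
    {"tx":-36,"ty":9,"tz":30,"twist":0,"gripper":1},
    {"tx":0,"ty":0,"tz":35,"twist":0,"gripper":1},
    {"tx":0,"ty":0,"tz":40,"twist":0,"gripper":1},
    {"tx":0,"ty":0,"tz":36,"twist":0,"gripper":1},
    {"tx":0,"ty":0,"tz":0,"twist":0,"gripper":0},
    {"tx":0,"ty":0,"tz":0,"twist":0,"gripper":0},
    {"tx":0,"ty":0,"tz":0,"twist":0,"gripper":0},
    {"tx":0,"ty":0,"tz":0,"twist":0,"gripper":0},
  ],
  force=40,
)

```text
time: 2.95
position: [0.6282, 0.0533, 0.0727]
orientation: [179.9, 0.3, 173.0]
wrist_force: [0.5, 2.3, 1.8]
width: 0.0282
grasp_force: 1.1
```

Request:
drive_tool(
  steps=[
    {"tx":0,"ty":5,"tz":2,"twist":0,"gripper":0},
    {"tx":0,"ty":5,"tz":0,"twist":0,"gripper":0},
    {"tx":0,"ty":0,"tz":0,"twist":0,"gripper":0},
    {"tx":0,"ty":0,"tz":0,"twist":0,"gripper":0},
  ],
)

```text
time: 3.35
position: [0.6294, 0.0633, 0.0709]
orientation: [180.0, 0.3, 173.1]
wrist_force: [-1.2, 0.4, 7.6]
width: 0.0131
grasp_force: 40.8
```

Request:
drive_tool(
  steps=[
    {"tx":0,"ty":5,"tz":-2,"twist":0,"gripper":0},
    {"tx":0,"ty":5,"tz":0,"twist":0,"gripper":0},
    {"tx":0,"ty":5,"tz":0,"twist":0,"gripper":0},
    {"tx":0,"ty":5,"tz":0,"twist":0,"gripper":0},
    {"tx":0,"ty":3,"tz":0,"twist":0,"gripper":0},
    {"tx":0,"ty":0,"tz":0,"twist":0,"gripper":0},
  ],
)

```text
time: 3.95
position: [0.6309, 0.076, 0.0709]
orientation: [-179.1, 0.1, 173.0]
wrist_force: [-1.8, -29.2, 6.5]
width: 0.0138
grasp_force: 44.3
```

Request:
drive_tool(
  steps=[
    {"tx":0,"ty":-6,"tz":0,"twist":0,"gripper":0},
    {"tx":0,"ty":0,"tz":0,"twist":0,"gripper":0.5},
    {"tx":0,"ty":0,"tz":0,"twist":0,"gripper":0.5},
    {"tx":0,"ty":0,"tz":0,"twist":0,"gripper":0.6},
    {"tx":0,"ty":0,"tz":-30,"twist":0,"gripper":0.6},
    {"tx":10,"ty":0,"tz":-40,"twist":0,"gripper":0.6},
    {"tx":30,"ty":0,"tz":-40,"twist":0,"gripper":0.6},
    {"tx":30,"ty":-10,"tz":-30,"twist":0,"gripper":0.6},
    {"tx":30,"ty":-10,"tz":0,"twist":0,"gripper":0.6},
    {"tx":0,"ty":0,"tz":0,"twist":0,"gripper":0.6},
  ],
)

```text
time: 4.95
position: [0.5235, 0.0729, 0.2093]
orientation: [-180.0, -0.2, 173.1]
wrist_force: [0.2, -0.3, -1.0]
width: 0.0512
grasp_force: 0.0
```

Run:
```python
from h import *
print(env.sense()["position"])
im,i=snap(f="w3")
cv2.imwrite("pics/w3c.png",cv2.resize(im[100:330,150:550,::-1],None,fx=2,fy=2))
```

```text
[0.52353788 0.07293967 0.20933634]
```

View pics/w3c.png

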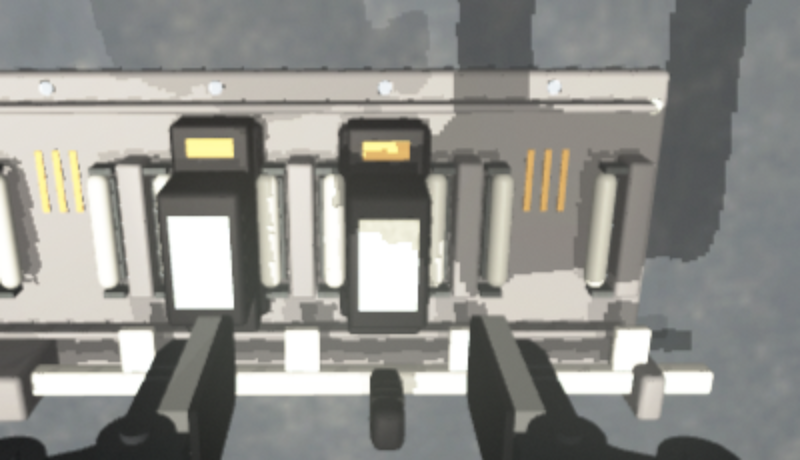

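The picture shows the comb teeth, crop px (137,350) and (302,350), lined up with the housings, so the lock is open. The pack labels are at crop px (388,265) and (201,262).

Run:
```python
from h import *
i=env.camera_info("wrist")
for p in((344,232.5),(250.5,231)): print(np.round(ray(p,.064,i),4))
plan([.560,.083,.053],173)
```

```text
[0.5629 0.0824 0.064 ]
[0.5524 0.007  0.064 ]
time 5.0 pos [0.525 0.073 0.209] yaw 173.1 -> twist 0.1 tx -33 ty 14 tz 156
```

Request:
drive_tool(
  steps=[
    {"tx":-17,"ty":7,"tz":0,"twist":0,"gripper":0.7},
    {"tx":-18,"ty":5,"tz":36,"twist":0,"gripper":0.7},
    {"tx":0,"ty":0,"tz":40,"twist":0,"gripper":0.7},
    {"tx":0,"ty":0,"tz":40,"twist":0,"gripper":0.7},
    {"tx":0,"ty":0,"tz":40,"twist":0,"gripper":0.7},
    {"tx":0,"ty":0,"tz":0,"twist":0,"gripper":0},
    {"tx":0,"ty":0,"tz":0,"twist":0,"gripper":0},
    {"tx":0,"ty":0,"tz":0,"twist":0,"gripper":0},
    {"tx":0,"ty":0,"tz":0,"twist":0,"gripper":0},
  ],
  force=60,
)

```text
time: 5.9
position: [0.5626, 0.0805, 0.0531]
orientation: [180.0, -0.1, 173.1]
wrist_force: [-2.2, 3.2, -10.8]
width: 0.0335
grasp_force: 61.8
```

Request:
drive_tool(
  steps=[
    {"tx":0,"ty":0,"tz":-8,"twist":0,"gripper":0},
    {"tx":0,"ty":0,"tz":-8,"twist":0,"gripper":0},
    {"tx":0,"ty":0,"tz":-10,"twist":0,"gripper":0},
    {"tx":0,"ty":0,"tz":-15,"twist":0,"gripper":0},
    {"tx":0,"ty":0,"tz":-30,"twist":0,"gripper":0},
    {"tx":0,"ty":0,"tz":-30,"twist":0,"gripper":0},
    {"tx":0,"ty":0,"tz":0,"twist":0,"gripper":0},
  ],
)

```text
time: 6.6
position: [0.5688, 0.0791, 0.162]
orientation: [179.9, 0.9, 173.0]
wrist_force: [0.4, 0.7, -0.8]
width: 0.0333
grasp_force: 62.4
```

Run:
```python
from h import *
i=env.camera_info("scene")
im=cv2.imread("pics/scene0.png")
print(env.sense()["grasp_force"],env.sense()["wrist_force"])
# tray corners from wrist pic w2 not all visible: use scene corners refined
for p in((187.5,192),(214,205),(265,184),(242,174)): print(ray(p,.018,i))
plan([.56,.37,.15],90)
```

```text
62.3898158990778 [ 0.43481485  0.71185931 -0.79762827]
[0.37630127 0.44381185 0.018     ]
[0.38098103 0.29142375 0.018     ]
[0.61497152 0.30505513 0.018     ]
[0.61618461 0.44226604 0.018     ]
time 6.6 pos [0.569 0.079 0.162] yaw 173.0 -> twist 83.0 tx 291 ty -9 tz 12
```

Request:
drive_tool(
  steps=[
    {"tx":0,"ty":0,"tz":-3,"twist":8.3,"gripper":0},
    {"tx":0,"ty":0,"tz":-3,"twist":8.3,"gripper":0},
    {"tx":0,"ty":0,"tz":-3,"twist":8.3,"gripper":0},
    {"tx":0,"ty":0,"tz":-3,"twist":8.3,"gripper":0},
    {"tx":0,"ty":0,"tz":-3,"twist":8.3,"gripper":0},
    {"tx":0,"ty":0,"tz":-3,"twist":8.3,"gripper":0},
    {"tx":0,"ty":0,"tz":-3,"twist":8.3,"gripper":0},
    {"tx":0,"ty":0,"tz":-3,"twist":8.3,"gripper":0},
    {"tx":0,"ty":0,"tz":-3,"twist":8.3,"gripper":0},
    {"tx":0,"ty":0,"tz":-3,"twist":8.3,"gripper":0},
  ],
)

```text
time: 7.6
position: [0.5636, 0.0791, 0.1846]
orientation: [180.0, 0.0, 89.7]
wrist_force: [-0.6, -0.0, -1.9]
width: 0.0333
grasp_force: 62.1
```

Request:
drive_tool(
  steps=[
    {"tx":32,"ty":0,"tz":0,"twist":0,"gripper":0},
    {"tx":36,"ty":0,"tz":0,"twist":0,"gripper":0},
    {"tx":36,"ty":0,"tz":0,"twist":0,"gripper":0},
    {"tx":36,"ty":0,"tz":0,"twist":0,"gripper":0},
    {"tx":36,"ty":0,"tz":0,"twist":0,"gripper":0},
    {"tx":36,"ty":0,"tz":0,"twist":0,"gripper":0},
    {"tx":36,"ty":0,"tz":0,"twist":0,"gripper":0},
    {"tx":0,"ty":0,"tz":0,"twist":0,"gripper":0},
  ],
)

```text
time: 8.4
position: [0.563, 0.3318, 0.1846]
orientation: [179.9, -0.1, 90.3]
wrist_force: [-0.4, -0.4, -1.9]
width: 0.0329
grasp_force: 62.3
```

Run:
```python
from h import *
s=env.sense();print(s["position"],s["orientation"],s["width"])
im,i=snap(f="w4")
```

```text
[0.56296383 0.33184715 0.18455098] [ 1.79925341e+02 -1.29893358e-01  9.02923952e+01] 0.03287299401104965
```

View pics/w4.png

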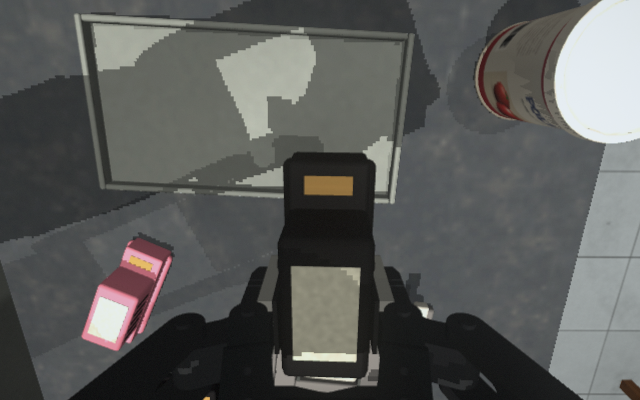

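The view shows the tray's rim corners at px (78,16), (413,35), (395,202) and (101,187). The held pack is at (327,270) and a can is at (530,75).

Run:
```python
from h import *
i=env.camera_info("wrist")
P=[ray(p,.018,i) for p in((78,16),(413,35),(395,202),(101,187))]
for p in P: print(np.round(p,4))
c=np.mean(P,axis=0);d=P[1]-P[0];e=P[2]-P[3];print("c",c,np.degrees(np.arctan2(d[1],d[0])),np.degrees(np.arctan2(e[1],e[0])),np.linalg.norm(d),np.linalg.norm(P[1]-P[2]))
for p,z in(((495,95),0.0),((480,70),.0),((520,140),.0)):print("tin",ray(p,z,i))
p=ray((328,185),.13+.0,i);print(p)
u=(d+e)/np.linalg.norm(d+e);q=c+u*.06;print(q);yaw=np.degrees(np.arctan2(u[1],u[0]))+90
plan([q[0],q[1],.055],yaw)
q=c-u*.06;print(q,yaw)
```

```text
[0.3828 0.4526 0.018 ]
[0.6271 0.4409 0.018 ]
[0.6223 0.3106 0.018 ]
[0.3742 0.3231 0.018 ]
c [0.50158568 0.38180229 0.018     ] -2.735107229449914 -2.8720917332696163 0.24455456002691747 0.13036837344209581
tin [0.7022965  0.39791228 0.        ]
tin [0.68720398 0.41722618 0.        ]
tin [0.72944008 0.36097756 0.        ]
[0.56399675 0.35824729 0.13      ]
[0.56151384 0.37886697 0.018     ]
time 8.4 pos [0.563 0.329 0.184] yaw 90.2 -> twist 3.0 tx 49 ty -4 tz 129
[0.44165752 0.38473761 0.018     ] 87.195855959853
```

Request:
drive_tool(
  steps=[
    {"tx":0,"ty":0,"tz":0,"twist":3,"gripper":0},
    {"tx":25,"ty":-2,"tz":20,"twist":0,"gripper":0},
    {"tx":25,"ty":-2,"tz":30,"twist":0,"gripper":0},
    {"tx":0,"ty":0,"tz":30,"twist":0,"gripper":0},
    {"tx":0,"ty":0,"tz":30,"twist":0,"gripper":0},
    {"tx":0,"ty":0,"tz":15,"twist":0,"gripper":0},
    {"tx":0,"ty":0,"tz":7,"twist":0,"gripper":0},
    {"tx":0,"ty":0,"tz":2,"twist":0,"gripper":0},
    {"tx":0,"ty":0,"tz":0,"twist":0,"gripper":0},
  ],
)

```text
time: 9.35
position: [0.5632, 0.3778, 0.0517]
orientation: [179.9, -0.1, 87.0]
wrist_force: [0.8, 0.4, -1.8]
width: 0.0335
grasp_force: 66.7
```

Not touching yet, so I'll lower it a little more, release, and go up.

Request:
drive_tool(
  steps=[
    {"tx":0,"ty":0,"tz":2,"twist":0,"gripper":0},
    {"tx":0,"ty":0,"tz":1.5,"twist":0,"gripper":0},
    {"tx":0,"ty":0,"tz":0,"twist":0,"gripper":0},
  ],
)

```text
time: 9.65
position: [0.5623, 0.3779, 0.0474]
orientation: [180.0, -0.0, 87.0]
wrist_force: [-0.5, -0.3, -2.1]
width: 0.033
grasp_force: 66.7
```

Request:
drive_tool(
  steps=[
    {"tx":0,"ty":0,"tz":0,"twist":0,"gripper":0.55},
    {"tx":0,"ty":0,"tz":0,"twist":0,"gripper":0.55},
    {"tx":0,"ty":0,"tz":0,"twist":0,"gripper":0.6},
    {"tx":0,"ty":0,"tz":-20,"twist":0,"gripper":0.6},
    {"tx":0,"ty":0,"tz":-40,"twist":0,"gripper":0.6},
    {"tx":0,"ty":0,"tz":-40,"twist":0,"gripper":0.6},
    {"tx":0,"ty":0,"tz":-20,"twist":0,"gripper":0.6},
    {"tx":0,"ty":0,"tz":0,"twist":0,"gripper":0.6},
  ],
)

```text
time: 10.45
position: [0.565, 0.3793, 0.1727]
orientation: [179.5, -0.3, 87.0]
wrist_force: [0.0, -0.2, 0.1]
width: 0.0513
grasp_force: 0.0
```

Run:
```python
from h import *
plan([.551,.0075,.15],173);plan([.551,.0075,.053],173)
```

```text
time 10.4 pos [0.565 0.379 0.173] yaw 87.0 -> twist -86.0 tx -31 ty -371 tz 23
time 10.4 pos [0.565 0.379 0.173] yaw 87.0 -> twist -86.0 tx -31 ty -371 tz 120
```

Request:
drive_tool(
  steps=[
    {"tx":0,"ty":0,"tz":-2,"twist":-8.5,"gripper":0.7},
    {"tx":0,"ty":0,"tz":0,"twist":-8.5,"gripper":0.7},
    {"tx":0,"ty":0,"tz":0,"twist":-8.5,"gripper":0.7},
    {"tx":0,"ty":0,"tz":0,"twist":-8.5,"gripper":0.7},
    {"tx":0,"ty":0,"tz":0,"twist":-8.5,"gripper":0.7},
    {"tx":0,"ty":0,"tz":0,"twist":-8.5,"gripper":0.7},
    {"tx":0,"ty":0,"tz":0,"twist":-8.5,"gripper":0.7},
    {"tx":0,"ty":0,"tz":0,"twist":-8.5,"gripper":0.7},
    {"tx":0,"ty":0,"tz":0,"twist":-8.5,"gripper":0.7},
    {"tx":0,"ty":0,"tz":0,"twist":-8.5,"gripper":0.7},
  ],
)

```text
time: 11.45
position: [0.5611, 0.3773, 0.1666]
orientation: [-179.9, -0.2, 172.4]
wrist_force: [-0.2, -0.5, 0.4]
width: 0.06
grasp_force: 0.0
```

Request:
drive_tool(
  steps=[
    {"tx":-4,"ty":-40,"tz":0,"twist":0,"gripper":0.7},
    {"tx":-4,"ty":-42,"tz":0,"twist":0,"gripper":0.7},
    {"tx":-4,"ty":-42,"tz":0,"twist":0,"gripper":0.7},
    {"tx":-4,"ty":-42,"tz":0,"twist":0,"gripper":0.7},
    {"tx":-4,"ty":-42,"tz":0,"twist":0,"gripper":0.7},
    {"tx":-4,"ty":-42,"tz":0,"twist":0,"gripper":0.7},
    {"tx":-4,"ty":-42,"tz":0,"twist":0,"gripper":0.7},
    {"tx":-3,"ty":-42,"tz":0,"twist":0,"gripper":0.7},
    {"tx":0,"ty":-37,"tz":0,"twist":0,"gripper":0.7},
    {"tx":0,"ty":0,"tz":0,"twist":0,"gripper":0.7},
  ],
)

```text
time: 12.45
position: [0.54, 0.0021, 0.1673]
orientation: [-179.9, -0.1, 171.7]
wrist_force: [0.0, -0.5, 0.1]
width: 0.0597
grasp_force: 0.0
```

Run:
```python
from h import *
im,i=snap(f="w5");w,o=masks(im)
for c,s,_ in blobs(im.min(2)>170,300): print("W",np.round(c),s,np.round(ray(c,.064,i)[:2],4))
plan([.551,.0075,.053],173)
```

```text
W [560. 166.] 2758 [0.5324 0.1548]
W [472. 116.] 1204 [0.4926 0.0988]
W [251. 177.] 14093 [ 0.5109 -0.0444]
W [466. 142.] 2231 [0.5084 0.0951]
W [371. 146.] 491 [0.5025 0.0355]
W [581. 199.] 1000 [0.5575 0.1698]
W [561. 198.] 808 [0.5551 0.1565]
W [464. 201.] 354 [0.5475 0.0929]
W [503. 200.] 402 [0.5511 0.1185]
W [404. 203.] 373 [0.5435 0.0533]
W [209. 207.] 725 [ 0.5276 -0.0767]
W [366. 204.] 370 [0.5406 0.0276]
W [306. 215.] 394 [ 0.5426 -0.0131]
W [337. 223.] 1841 [0.5511 0.0068]
W [  4. 280.] 377 [ 0.5606 -0.2367]
W [520. 282.] 2859 [0.6152 0.1311]
W [328. 285.] 3168 [ 0.5983 -0.0063]
W [605. 292.] 571 [0.6326 0.193 ]
W [188. 304.] 503 [ 0.5994 -0.1104]
W [622. 394.] 367 [0.733  0.2157]
time 12.5 pos [0.54  0.004 0.167] yaw 171.8 -> twist -1.2 tx -10 ty 5 tz 114
```

Request:
drive_tool(
  steps=[
    {"tx":0,"ty":0,"tz":0,"twist":-1.2,"gripper":0.7},
    {"tx":-10,"ty":4,"tz":24,"twist":0,"gripper":0.7},
    {"tx":0,"ty":0,"tz":30,"twist":0,"gripper":0.7},
    {"tx":0,"ty":0,"tz":30,"twist":0,"gripper":0.7},
    {"tx":0,"ty":0,"tz":30,"twist":0,"gripper":0.7},
    {"tx":0,"ty":0,"tz":0,"twist":0,"gripper":0},
    {"tx":0,"ty":0,"tz":0,"twist":0,"gripper":0},
    {"tx":0,"ty":0,"tz":0,"twist":0,"gripper":0},
    {"tx":0,"ty":0,"tz":0,"twist":0,"gripper":0},
  ],
)

```text
time: 13.4
position: [0.5507, 0.0093, 0.0545]
orientation: [180.0, -0.1, 173.3]
wrist_force: [-3.1, -0.4, -9.2]
width: 0.0333
grasp_force: 60.4
```

Request:
drive_tool(
  steps=[
    {"tx":0,"ty":0,"tz":-8,"twist":0,"gripper":0},
    {"tx":0,"ty":0,"tz":-8,"twist":0,"gripper":0},
    {"tx":0,"ty":0,"tz":-10,"twist":0,"gripper":0},
    {"tx":0,"ty":0,"tz":-15,"twist":0,"gripper":0},
    {"tx":0,"ty":0,"tz":-30,"twist":0,"gripper":0},
    {"tx":0,"ty":0,"tz":-40,"twist":0,"gripper":0},
    {"tx":0,"ty":0,"tz":-20,"twist":0,"gripper":0},
    {"tx":0,"ty":0,"tz":0,"twist":0,"gripper":0},
  ],
)

```text
time: 14.2
position: [0.5559, 0.0084, 0.1925]
orientation: [-180.0, 0.8, 173.2]
wrist_force: [1.2, 0.1, -1.6]
width: 0.0332
grasp_force: 62.3
```

Request:
drive_tool(
  steps=[
    {"tx":0,"ty":0,"tz":0,"twist":8.5,"gripper":0},
    {"tx":0,"ty":0,"tz":0,"twist":8.5,"gripper":0},
    {"tx":0,"ty":0,"tz":0,"twist":8.5,"gripper":0},
    {"tx":0,"ty":0,"tz":0,"twist":8.5,"gripper":0},
    {"tx":0,"ty":0,"tz":0,"twist":8.5,"gripper":0},
    {"tx":0,"ty":0,"tz":0,"twist":8.5,"gripper":0},
    {"tx":0,"ty":0,"tz":0,"twist":8.5,"gripper":0},
    {"tx":0,"ty":0,"tz":0,"twist":8.5,"gripper":0},
    {"tx":0,"ty":0,"tz":0,"twist":8.5,"gripper":0},
    {"tx":0,"ty":0,"tz":0,"twist":8.5,"gripper":0},
  ],
)

```text
time: 15.2
position: [0.5512, 0.0089, 0.1849]
orientation: [-179.9, -0.0, 87.9]
wrist_force: [0.5, -0.0, -1.3]
width: 0.0336
grasp_force: 62.3
```

Request:
drive_tool(
  steps=[
    {"tx":40,"ty":-15,"tz":0,"twist":1,"gripper":0},
    {"tx":40,"ty":-15,"tz":0,"twist":0,"gripper":0},
    {"tx":40,"ty":-15,"tz":0,"twist":0,"gripper":0},
    {"tx":40,"ty":-15,"tz":0,"twist":0,"gripper":0},
    {"tx":40,"ty":-15,"tz":0,"twist":0,"gripper":0},
    {"tx":40,"ty":-15,"tz":0,"twist":0,"gripper":0},
    {"tx":40,"ty":-15,"tz":0,"twist":0,"gripper":0},
    {"tx":40,"ty":-15,"tz":0,"twist":0,"gripper":0},
    {"tx":40,"ty":-10,"tz":0,"twist":0,"gripper":0},
    {"tx":0,"ty":0,"tz":0,"twist":0,"gripper":0},
  ],
)

```text
time: 16.2
position: [0.4365, 0.3788, 0.1853]
orientation: [-180.0, -0.1, 87.6]
wrist_force: [0.3, -0.4, -1.0]
width: 0.0335
grasp_force: 62.1
```

Run:
```python
from h import *
plan([.4417,.3847,.049],87.2);print(env.sense()["width"])
```

```text
time 16.2 pos [0.437 0.379 0.185] yaw 87.6 -> twist 0.4 tx 6 ty 5 tz 136
0.03347307267633971
```

Request:
drive_tool(
  steps=[
    {"tx":6,"ty":5,"tz":20,"twist":0,"gripper":0},
    {"tx":0,"ty":0,"tz":35,"twist":0,"gripper":0},
    {"tx":0,"ty":0,"tz":35,"twist":0,"gripper":0},
    {"tx":0,"ty":0,"tz":30,"twist":0,"gripper":0},
    {"tx":0,"ty":0,"tz":12,"twist":0,"gripper":0},
    {"tx":0,"ty":0,"tz":4,"twist":0,"gripper":0},
    {"tx":0,"ty":0,"tz":0,"twist":0,"gripper":0},
  ],
)

```text
time: 16.9
position: [0.4441, 0.3799, 0.0501]
orientation: [180.0, 0.0, 87.2]
wrist_force: [-0.3, 0.3, -1.9]
width: 0.0329
grasp_force: 62.2
```

Request:
drive_tool(
  steps=[
    {"tx":0,"ty":0,"tz":0,"twist":0,"gripper":0.55},
    {"tx":0,"ty":0,"tz":0,"twist":0,"gripper":0.55},
    {"tx":0,"ty":0,"tz":0,"twist":0,"gripper":0.6},
    {"tx":0,"ty":0,"tz":-20,"twist":0,"gripper":0.6},
    {"tx":0,"ty":0,"tz":-40,"twist":0,"gripper":0.6},
    {"tx":0,"ty":0,"tz":-40,"twist":0,"gripper":0.6},
    {"tx":0,"ty":0,"tz":-20,"twist":0,"gripper":0.6},
    {"tx":0,"ty":0,"tz":0,"twist":0,"gripper":0.6},
  ],
)

```text
time: 17.7
position: [0.4467, 0.3821, 0.1751]
orientation: [179.5, -0.3, 87.2]
wrist_force: [2.0, 0.2, -0.0]
width: 0.0509
grasp_force: 0.0
```

Request:
drive_tool(
  steps=[
    {"tx":0,"ty":0,"tz":-2,"twist":-8.5,"gripper":0.7},
    {"tx":0,"ty":0,"tz":0,"twist":-8.5,"gripper":0.7},
    {"tx":0,"ty":0,"tz":0,"twist":-8.5,"gripper":0.7},
    {"tx":0,"ty":0,"tz":0,"twist":-8.5,"gripper":0.7},
    {"tx":0,"ty":0,"tz":0,"twist":-8.5,"gripper":0.7},
    {"tx":0,"ty":0,"tz":0,"twist":-8.5,"gripper":0.7},
    {"tx":0,"ty":0,"tz":0,"twist":-8.5,"gripper":0.7},
    {"tx":0,"ty":0,"tz":0,"twist":-8.5,"gripper":0.7},
    {"tx":0,"ty":0,"tz":0,"twist":-8.5,"gripper":0.7},
    {"tx":0,"ty":0,"tz":0,"twist":-8.5,"gripper":0.7},
  ],
)

```text
time: 18.7
position: [0.443, 0.3797, 0.1702]
orientation: [-179.9, -0.1, 172.6]
wrist_force: [-0.7, -0.8, 0.3]
width: 0.06
grasp_force: 0.0
```

Run:
```python
from h import *
im,i=snap("scene",f="s1");w,o=masks(im)
for nm,m,a in(("W",w,12),("O",o,3)):
    m=m.copy();m[:165]=0;m[290:]=0;m[:,:180]=0;m[:,440:]=0
    for c,s,_ in blobs(m,a): print(nm,np.round(c,1),s,np.round(ray(c,.054 if nm=="W" else .022,i)[:2],3))
cv2.imwrite("pics/s1c.png",cv2.resize(im[165:290,180:440,::-1],None,fx=3,fy=3,interpolation=cv2.INTER_CUBIC))
plan([.39,.097,.2],175)
```

```text
W [240.6 172. ] 26 [0.571 0.39 ]
W [299.2 189.8] 76 [0.611 0.122]
W [279.7 195.1] 20 [0.535 0.137]
W [328.5 204.6] 121 [ 0.595 -0.025]
W [226.2 201.8] 69 [0.381 0.22 ]
W [287.2 199.8] 21 [0.528 0.093]
W [292.1 203. ] 21 [0.522 0.065]
W [301.  207.7] 27 [0.518 0.021]
W [256.2 212.1] 47 [0.402 0.097]
W [307. 211.] 21 [ 0.515 -0.008]
W [316.4 216.1] 27 [ 0.511 -0.051]
W [322.7 219.7] 26 [ 0.507 -0.08 ]
W [332.6 225.2] 29 [ 0.503 -0.123]
W [381.5 233.9] 62 [ 0.56  -0.254]
W [206.7 269. ] 1850 [ 0.124 -0.051]
W [346. 252.] 77 [ 0.418 -0.243]
W [404.6 257.6] 81 [ 0.502 -0.367]
W [229.6 283.8] 19 [ 0.127 -0.138]
O [244.8 166.9] 49 [0.666 0.487]
O [247.8 183.4] 5 [0.568 0.347]
O [220.7 192.8] 10 [0.449 0.348]
O [268.2 218. ] 4 [0.441 0.088]
O [246.1 225.7] 16 [0.362 0.098]
O [290.5 238.8] 167 [ 0.401 -0.053]
O [429.  226.3] 3 [ 0.748 -0.3  ]
O [393. 241.] 5 [ 0.598 -0.271]
O [369.3 247.4] 20 [ 0.522 -0.243]
O [359.3 258.9] 9 [ 0.457 -0.259]
O [332.9 266.8] 24 [ 0.38  -0.233]
O [417.5 265. ] 6 [ 0.54  -0.386]
O [391.3 272.5] 26 [ 0.464 -0.356]
time 18.8 pos [0.443 0.38  0.17 ] yaw 172.8 -> twist -2.2 tx 28 ty -286 tz -30
```

View pics/s1c.png

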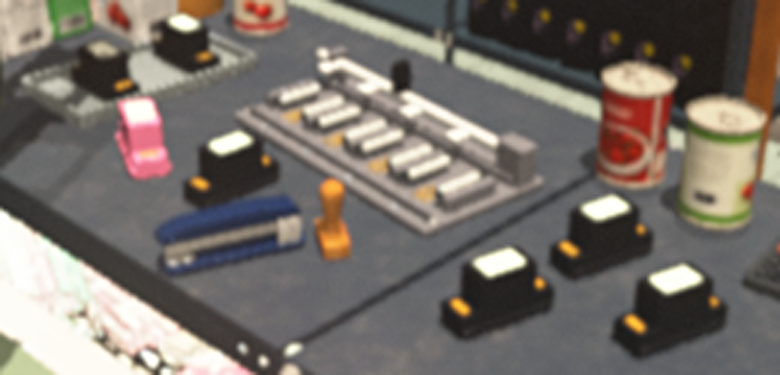

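Both charged packs stand in the tray, at crop px (105,70) and (185,40). The strip is empty, and the four flat packs are where they were. Next is flat A at (0.401, 0.097).

Request:
drive_tool(
  steps=[
    {"tx":2,"ty":-36,"tz":0,"twist":0,"gripper":0.7},
    {"tx":2,"ty":-36,"tz":0,"twist":0,"gripper":0.7},
    {"tx":2,"ty":-36,"tz":0,"twist":0,"gripper":0.7},
    {"tx":2,"ty":-36,"tz":0,"twist":0,"gripper":0.7},
    {"tx":2,"ty":-36,"tz":0,"twist":0,"gripper":0.7},
    {"tx":2,"ty":-36,"tz":0,"twist":0,"gripper":0.7},
    {"tx":2,"ty":-36,"tz":0,"twist":0,"gripper":0.7},
    {"tx":2,"ty":-36,"tz":0,"twist":0,"gripper":0.7},
    {"tx":0,"ty":0,"tz":0,"twist":0,"gripper":0.7},
  ],
)

```text
time: 19.65
position: [0.3876, 0.0941, 0.1707]
orientation: [-179.9, -0.1, 171.8]
wrist_force: [0.2, -0.0, -0.2]
width: 0.0598
grasp_force: 0.0
```

```bash
cat >> h.py <<'E'
def top(guess,z=.054,f=None):
    """top label nearest guess: centre, yaw (deg) from its long side on plane z"""
    im,i=snap(f=f);m=(im.min(2)>150)&(im.max(2).astype(int)-im.min(2)<40)
    b=[(np.linalg.norm(ray(c,z,i)[:2]-guess),s,c,mm) for c,s,mm in blobs(m,500)]
    b=[x for x in b if x[0]<.05]
    if not b: print("none");return
    d,s,c,mm=min(b,key=lambda x:x[0])
    cs,_=cv2.findContours(mm.astype(np.uint8),cv2.RETR_EXTERNAL,cv2.CHAIN_APPROX_NONE)
    P=np.array([ray(p[0],z,i)[:2] for p in max(cs,key=len)])*1000
    r=cv2.minAreaRect(P.astype(np.float32));bx=cv2.boxPoints(r)
    e=[bx[1]-bx[0],bx[2]-bx[1]];l=max(e,key=np.linalg.norm)
    yaw=(np.degrees(np.arctan2(l[1],l[0]))+90)%180-90
    print("label",np.round(c),s,"centre",np.round(r[0],1),"size",np.round(r[1],1),"yaw %.1f"%yaw)
    return np.array(r[0])/1000,yaw
E
python3 - <<'E'
from h import *
r=top([.401,.097],f="w6")
if r: plan([*r[0],.05],r[1]+180)
E
```

```text
label [332. 218.] 1785 centre [400.7  95.1] size [24.6 41. ] yaw -2.8
time 19.7 pos [0.388 0.096 0.171] yaw 171.9 -> twist -5.3 tx -12 ty 0 tz 121
```

Request:
drive_tool(
  steps=[
    {"tx":0,"ty":0,"tz":0,"twist":-5.3,"gripper":0.7},
    {"tx":-12,"ty":0,"tz":36,"twist":0,"gripper":0.7},
    {"tx":0,"ty":0,"tz":35,"twist":0,"gripper":0.7},
    {"tx":0,"ty":0,"tz":35,"twist":0,"gripper":0.7},
    {"tx":0,"ty":0,"tz":20,"twist":0,"gripper":0.7},
    {"tx":0,"ty":0,"tz":0,"twist":0,"gripper":0},
    {"tx":0,"ty":0,"tz":0,"twist":0,"gripper":0},
    {"tx":0,"ty":0,"tz":0,"twist":0,"gripper":0},
    {"tx":0,"ty":0,"tz":0,"twist":0,"gripper":0},
  ],
)

```text
time: 20.6
position: [0.4021, 0.0968, 0.0469]
orientation: [180.0, 0.1, 177.5]
wrist_force: [-0.1, 0.4, -2.4]
width: 0.0331
grasp_force: 61.4
```

Request:
drive_tool(
  steps=[
    {"tx":0,"ty":0,"tz":-20,"twist":0,"gripper":0},
    {"tx":0,"ty":0,"tz":-35,"twist":0,"gripper":0},
    {"tx":0,"ty":0,"tz":-35,"twist":3.5,"gripper":0},
    {"tx":0,"ty":0,"tz":0,"twist":0,"gripper":0},
  ],
)

```text
time: 21.0
position: [0.4059, 0.0967, 0.1416]
orientation: [179.9, 0.8, 174.0]
wrist_force: [1.1, -0.6, -1.8]
width: 0.0331
grasp_force: 61.8
```

Run:
```python
from h import *
plan([.570,.160,.12],173);print(env.sense()["width"],env.sense()["wrist_force"])
```

```text
time 21.0 pos [0.406 0.097 0.142] yaw 174.0 -> twist 1.0 tx -155 ty 83 tz 22
0.033089918600421396 [ 1.10439699 -0.62145572 -1.77165615]
```

Request:
drive_tool(
  steps=[
    {"tx":-31,"ty":16,"tz":0,"twist":1,"gripper":0},
    {"tx":-31,"ty":17,"tz":0,"twist":0,"gripper":0},
    {"tx":-31,"ty":17,"tz":0,"twist":0,"gripper":0},
    {"tx":-31,"ty":17,"tz":0,"twist":0,"gripper":0},
    {"tx":-31,"ty":16,"tz":20,"twist":0,"gripper":0},
    {"tx":0,"ty":0,"tz":10,"twist":0,"gripper":0},
    {"tx":0,"ty":0,"tz":0,"twist":0,"gripper":0},
  ],
)

```text
time: 21.7
position: [0.5622, 0.1604, 0.1024]
orientation: [-179.9, -0.4, 173.1]
wrist_force: [0.1, -0.8, -3.5]
width: 0.033
grasp_force: 61.5
```

Run:
```python
from h import *
print(env.sense()["width"]);plan([.571,.160,.075],173)
snap(f="w7")
```

```text
0.03304352329969087
time 21.7 pos [0.562 0.16  0.102] yaw 173.1 -> twist 0.1 tx -9 ty 1 tz 27
```

View pics/w7.png

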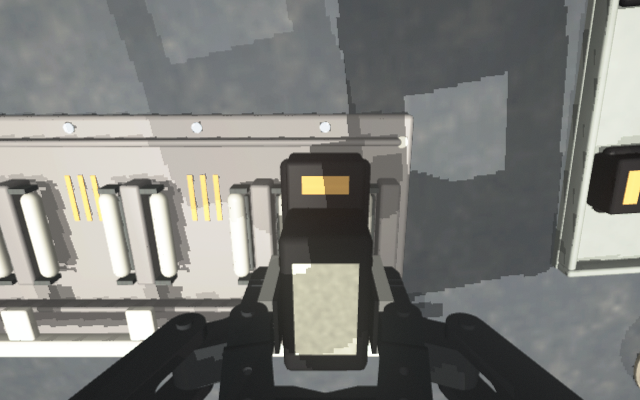

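The pack is held over station 4: its label is at px (326,310), aligned with the bolt at (325,127).

Request:
drive_tool(
  steps=[
    {"tx":-9,"ty":0,"tz":0,"twist":0,"gripper":0},
    {"tx":0,"ty":0,"tz":10,"twist":0,"gripper":0},
    {"tx":0,"ty":0,"tz":10,"twist":0,"gripper":0},
    {"tx":0,"ty":0,"tz":8,"twist":0,"gripper":0},
    {"tx":0,"ty":0,"tz":0,"twist":0,"gripper":0},
  ],
)

```text
time: 22.25
position: [0.5717, 0.1592, 0.0757]
orientation: [-179.9, -0.2, 173.0]
wrist_force: [-0.3, -0.0, -1.7]
width: 0.0331
grasp_force: 61.5
```

Request:
drive_tool(
  steps=[
    {"tx":0,"ty":0,"tz":4,"twist":0,"gripper":0},
    {"tx":0,"ty":0,"tz":4,"twist":0,"gripper":0},
    {"tx":0,"ty":0,"tz":4,"twist":0,"gripper":0},
    {"tx":0,"ty":0,"tz":4,"twist":0,"gripper":0},
    {"tx":0,"ty":0,"tz":3,"twist":0,"gripper":0},
    {"tx":0,"ty":0,"tz":0,"twist":0,"gripper":0},
  ],
)

```text
time: 22.85
position: [0.5737, 0.1593, 0.0576]
orientation: [-180.0, 0.0, 173.1]
wrist_force: [1.8, -0.9, -7.2]
width: 0.0332
grasp_force: 61.2
```

Request:
drive_tool(
  steps=[
    {"tx":0,"ty":0,"tz":2,"twist":0,"gripper":0},
    {"tx":0,"ty":0,"tz":2,"twist":0,"gripper":0},
    {"tx":0,"ty":0,"tz":1,"twist":0,"gripper":0},
    {"tx":0,"ty":0,"tz":0,"twist":0,"gripper":0},
  ],
)

```text
time: 23.25
position: [0.5736, 0.1594, 0.0555]
orientation: [-180.0, -0.1, 173.0]
wrist_force: [-4.4, -3.3, 7.4]
width: 0.0334
grasp_force: 62.8
```

Request:
drive_tool(
  steps=[
    {"tx":0,"ty":0,"tz":0,"twist":0,"gripper":0.55},
    {"tx":0,"ty":0,"tz":0,"twist":0,"gripper":0.6},
    {"tx":0,"ty":0,"tz":0,"twist":0,"gripper":0.6},
    {"tx":0,"ty":0,"tz":-25,"twist":0,"gripper":0.7},
    {"tx":0,"ty":0,"tz":-45,"twist":0,"gripper":0.7},
    {"tx":0,"ty":0,"tz":-45,"twist":0,"gripper":0.7},
    {"tx":10,"ty":-38,"tz":0,"twist":0,"gripper":0.7},
    {"tx":10,"ty":-38,"tz":0,"twist":0,"gripper":0.7},
    {"tx":10,"ty":-38,"tz":0,"twist":0,"gripper":0.7},
    {"tx":10,"ty":-38,"tz":0,"twist":0,"gripper":0.7},
  ],
)

```text
time: 24.25
position: [0.515, 0.0126, 0.169]
orientation: [180.0, 0.0, 173.1]
wrist_force: [0.7, -0.2, -0.1]
width: 0.0602
grasp_force: 0.0
```

Request:
drive_tool(
  steps=[
    {"tx":10,"ty":-38,"tz":0,"twist":0,"gripper":0.7},
    {"tx":10,"ty":-38,"tz":0,"twist":0,"gripper":0.7},
    {"tx":10,"ty":-38,"tz":0,"twist":0,"gripper":0.7},
    {"tx":10,"ty":-38,"tz":0,"twist":0,"gripper":0.7},
    {"tx":10,"ty":-38,"tz":0,"twist":0,"gripper":0.7},
    {"tx":10,"ty":-38,"tz":0,"twist":0,"gripper":0.7},
    {"tx":10,"ty":-30,"tz":0,"twist":0,"gripper":0.7},
    {"tx":0,"ty":0,"tz":0,"twist":0,"gripper":0.7},
  ],
)

```text
time: 25.05
position: [0.4139, -0.2373, 0.1691]
orientation: [-179.9, 0.0, 172.8]
wrist_force: [0.5, 0.6, -0.1]
width: 0.0598
grasp_force: 0.0
```

Run:
```python
from h import *
r=top([.419,-.243],f="w8")
if r: plan([*r[0],.045],r[1]+180)
```

```text
label [318. 208.] 1899 centre [ 418.2 -244.5] size [24.9 41.1] yaw -14.9
time 25.1 pos [ 0.414 -0.235  0.169] yaw 172.8 -> twist 7.7 tx -6 ty -8 tz 124
```

Request:
drive_tool(
  steps=[
    {"tx":0,"ty":0,"tz":0,"twist":7.7,"gripper":0.7},
    {"tx":-6,"ty":-8,"tz":34,"twist":0,"gripper":0.7},
    {"tx":0,"ty":0,"tz":35,"twist":0,"gripper":0.7},
    {"tx":0,"ty":0,"tz":35,"twist":0,"gripper":0.7},
    {"tx":0,"ty":0,"tz":20,"twist":0,"gripper":0.7},
    {"tx":0,"ty":0,"tz":0,"twist":0,"gripper":0},
    {"tx":0,"ty":0,"tz":0,"twist":0,"gripper":0},
    {"tx":0,"ty":0,"tz":0,"twist":0,"gripper":0},
    {"tx":0,"ty":0,"tz":0,"twist":0,"gripper":0},
  ],
)

```text
time: 26.0
position: [0.4197, -0.2438, 0.0462]
orientation: [-179.9, 0.2, 165.4]
wrist_force: [-0.3, -0.2, -1.3]
width: 0.0329
grasp_force: 61.0
```

Request:
drive_tool(
  steps=[
    {"tx":0,"ty":0,"tz":-20,"twist":0,"gripper":0},
    {"tx":0,"ty":0,"tz":-35,"twist":0,"gripper":0},
    {"tx":0,"ty":0,"tz":-40,"twist":-7.9,"gripper":0},
    {"tx":0,"ty":0,"tz":0,"twist":0,"gripper":0},
  ],
)

```text
time: 26.4
position: [0.4228, -0.2467, 0.1469]
orientation: [-179.5, 0.7, 173.3]
wrist_force: [1.2, -1.0, -0.7]
width: 0.0333
grasp_force: 61.4
```

Run:
```python
from h import *
plan([.542,-.067,.14],173);print(env.sense()["width"],env.sense()["wrist_force"])
```

```text
time 26.4 pos [ 0.423 -0.247  0.147] yaw 173.3 -> twist 0.3 tx -96 ty 193 tz 7
0.03326572586246724 [ 1.21836956 -0.95128879 -0.67176019]
```

Request:
drive_tool(
  steps=[
    {"tx":-16,"ty":32,"tz":0,"twist":0,"gripper":0},
    {"tx":-16,"ty":32,"tz":0,"twist":0,"gripper":0},
    {"tx":-16,"ty":32,"tz":0,"twist":0,"gripper":0},
    {"tx":-16,"ty":32,"tz":0,"twist":0,"gripper":0},
    {"tx":-16,"ty":32,"tz":0,"twist":0,"gripper":0},
    {"tx":-16,"ty":32,"tz":20,"twist":0,"gripper":0},
    {"tx":0,"ty":0,"tz":20,"twist":0,"gripper":0},
    {"tx":0,"ty":0,"tz":0,"twist":0,"gripper":0},
  ],
)

```text
time: 27.2
position: [0.5339, -0.0621, 0.0966]
orientation: [179.9, -0.4, 173.3]
wrist_force: [-1.0, -0.2, -2.7]
width: 0.0331
grasp_force: 61.2
```

Run:
```python
from h import *
print(env.sense()["width"]);plan([.5425,-.067,.075],173)
```

```text
0.03308144580283764
time 27.2 pos [ 0.534 -0.062  0.097] yaw 173.3 -> twist 0.3 tx -9 ty -4 tz 22
```

Request:
drive_tool(
  steps=[
    {"tx":-9,"ty":-4,"tz":0,"twist":0.3,"gripper":0},
    {"tx":0,"ty":0,"tz":0,"twist":0,"gripper":0},
    {"tx":0,"ty":0,"tz":10,"twist":0,"gripper":0},
    {"tx":0,"ty":0,"tz":12,"twist":0,"gripper":0},
    {"tx":0,"ty":0,"tz":0,"twist":0,"gripper":0},
  ],
)

```text
time: 27.7
position: [0.5428, -0.0688, 0.0755]
orientation: [180.0, -0.3, 172.9]
wrist_force: [-0.6, 0.7, -2.8]
width: 0.0333
grasp_force: 61.2
```

Request:
drive_tool(
  steps=[
    {"tx":0,"ty":0,"tz":4,"twist":0,"gripper":0},
    {"tx":0,"ty":0,"tz":4,"twist":0,"gripper":0},
    {"tx":0,"ty":0,"tz":4,"twist":0,"gripper":0},
    {"tx":0,"ty":0,"tz":4,"twist":0,"gripper":0},
    {"tx":0,"ty":0,"tz":4,"twist":0,"gripper":0},
    {"tx":0,"ty":0,"tz":2,"twist":0,"gripper":0},
    {"tx":0,"ty":0,"tz":0,"twist":0,"gripper":0},
  ],
)

```text
time: 28.4
position: [0.5448, -0.0685, 0.0549]
orientation: [179.9, -0.0, 172.9]
wrist_force: [2.6, 3.8, -6.6]
width: 0.033
grasp_force: 60.7
```

Request:
drive_tool(
  steps=[
    {"tx":0,"ty":0,"tz":2,"twist":0,"gripper":0},
    {"tx":0,"ty":0,"tz":2,"twist":0,"gripper":0},
    {"tx":0,"ty":0,"tz":0,"twist":0,"gripper":0},
  ],
)

```text
time: 28.7
position: [0.545, -0.0685, 0.0547]
orientation: [180.0, -0.1, 172.9]
wrist_force: [-7.0, 5.8, 16.5]
width: 0.0327
grasp_force: 63.6
```

Request:
drive_tool(
  steps=[
    {"tx":0,"ty":0,"tz":0,"twist":0,"gripper":0.55},
    {"tx":0,"ty":0,"tz":0,"twist":0,"gripper":0.6},
    {"tx":0,"ty":0,"tz":0,"twist":0,"gripper":0.6},
    {"tx":0,"ty":0,"tz":-25,"twist":0,"gripper":0.7},
    {"tx":0,"ty":0,"tz":-45,"twist":0,"gripper":0.7},
    {"tx":0,"ty":0,"tz":-45,"twist":0,"gripper":0.7},
    {"tx":-8,"ty":-45,"tz":0,"twist":0,"gripper":0.7},
    {"tx":-8,"ty":-45,"tz":0,"twist":0,"gripper":0.7},
    {"tx":-8,"ty":-45,"tz":0,"twist":0,"gripper":0.7},
    {"tx":-6,"ty":-45,"tz":0,"twist":0,"gripper":0.7},
  ],
)

```text
time: 29.7
position: [0.5526, -0.2533, 0.1669]
orientation: [-180.0, 0.0, 173.0]
wrist_force: [2.1, -0.3, 0.4]
width: 0.0597
grasp_force: 0.0
```

Request:
drive_tool(
  steps=[
    {"tx":0,"ty":0,"tz":0,"twist":0,"gripper":0.7},
    {"tx":0,"ty":0,"tz":0,"twist":0,"gripper":0.7},
  ],
)

```text
time: 29.9
position: [0.5521, -0.2525, 0.1662]
orientation: [180.0, -0.0, 172.8]
wrist_force: [-1.3, -0.3, -0.4]
width: 0.0595
grasp_force: 0.0
```

Run:
```python
from h import *
i=env.camera_info("scene");print(ray((391,203),.085,i),ray((420,238),0,i))
r=top([.56,-.254],f="w9")
if r: plan([*r[0],.045],r[1]+180)
```

```text
[ 0.68955282 -0.19456954  0.085     ] [ 0.70169463 -0.29938975  0.        ]
label [326. 214.] 1902 centre [ 559.8 -254.8] size [24.8 41. ] yaw -15.0
time 29.9 pos [ 0.552 -0.251  0.166] yaw 172.9 -> twist 7.9 tx -8 ty -2 tz 121
```

View pics/w9.png

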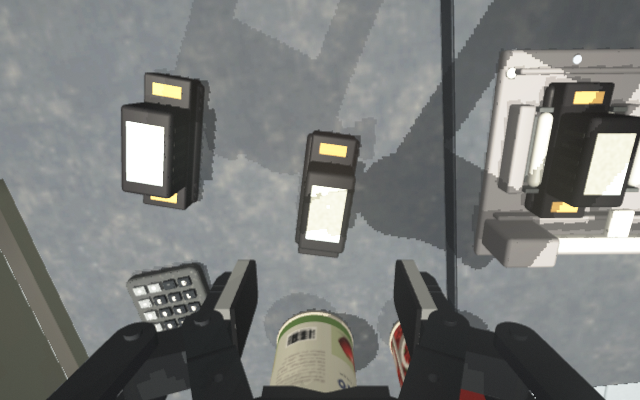

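The view shows flat C at px (326,200), flat D at (148,150), tins behind at (315,350) with enough clearance, and the pack in station 1 at (600,160).

Request:
drive_tool(
  steps=[
    {"tx":0,"ty":0,"tz":0,"twist":7.9,"gripper":0.7},
    {"tx":-8,"ty":-2,"tz":31,"twist":0,"gripper":0.7},
    {"tx":0,"ty":0,"tz":35,"twist":0,"gripper":0.7},
    {"tx":0,"ty":0,"tz":35,"twist":0,"gripper":0.7},
    {"tx":0,"ty":0,"tz":20,"twist":0,"gripper":0.7},
    {"tx":0,"ty":0,"tz":0,"twist":0,"gripper":0},
    {"tx":0,"ty":0,"tz":0,"twist":0,"gripper":0},
    {"tx":0,"ty":0,"tz":0,"twist":0,"gripper":0},
    {"tx":0,"ty":0,"tz":0,"twist":0,"gripper":0},
  ],
)

```text
time: 30.85
position: [0.5609, -0.2556, 0.0474]
orientation: [-180.0, 0.2, 165.1]
wrist_force: [0.1, 0.1, -2.3]
width: 0.0335
grasp_force: 61.3
```

Request:
drive_tool(
  steps=[
    {"tx":0,"ty":0,"tz":-20,"twist":0,"gripper":0},
    {"tx":0,"ty":0,"tz":-35,"twist":0,"gripper":0},
    {"tx":0,"ty":0,"tz":-40,"twist":0,"gripper":0},
    {"tx":0,"ty":0,"tz":-15,"twist":-7.9,"gripper":0},
    {"tx":0,"ty":0,"tz":0,"twist":0,"gripper":0},
  ],
)

```text
time: 31.35
position: [0.5625, -0.257, 0.1611]
orientation: [-179.8, 0.5, 172.9]
wrist_force: [1.1, -0.5, -1.7]
width: 0.0329
grasp_force: 61.6
```

Run:
```python
from h import *
plan([.552,.008,.15],173);print(env.sense()["width"],env.sense()["wrist_force"])
```

```text
time 31.4 pos [ 0.562 -0.257  0.161] yaw 172.9 -> twist -0.1 tx 43 ty 262 tz 11
0.0328739478051354 [ 1.12586558 -0.46580456 -1.72823652]
```

Request:
drive_tool(
  steps=[
    {"tx":6,"ty":37,"tz":0,"twist":0,"gripper":0},
    {"tx":6,"ty":37,"tz":0,"twist":0,"gripper":0},
    {"tx":6,"ty":37,"tz":0,"twist":0,"gripper":0},
    {"tx":6,"ty":37,"tz":0,"twist":0,"gripper":0},
    {"tx":6,"ty":38,"tz":0,"twist":0,"gripper":0},
    {"tx":6,"ty":38,"tz":0,"twist":0,"gripper":0},
    {"tx":3,"ty":38,"tz":20,"twist":0,"gripper":0},
    {"tx":0,"ty":0,"tz":20,"twist":0,"gripper":0},
    {"tx":0,"ty":0,"tz":15,"twist":0,"gripper":0},
    {"tx":0,"ty":0,"tz":0,"twist":0,"gripper":0},
  ],
)

```text
time: 32.35
position: [0.5502, 0.0096, 0.0971]
orientation: [-180.0, -0.4, 172.8]
wrist_force: [-1.3, 0.1, -2.7]
width: 0.0328
grasp_force: 61.5
```

Run:
```python
from h import *
print(env.sense()["width"]);plan([.552,.008,.075],173)
```

```text
0.03276438544268095
time 32.4 pos [0.55  0.01  0.097] yaw 172.8 -> twist -0.2 tx -2 ty -1 tz 22
```

Request:
drive_tool(
  steps=[
    {"tx":-2,"ty":-1,"tz":0,"twist":-0.2,"gripper":0},
    {"tx":0,"ty":0,"tz":10,"twist":0,"gripper":0},
    {"tx":0,"ty":0,"tz":12,"twist":0,"gripper":0},
    {"tx":0,"ty":0,"tz":0,"twist":0,"gripper":0},
  ],
)

```text
time: 32.75
position: [0.5536, 0.008, 0.0768]
orientation: [180.0, -0.2, 173.1]
wrist_force: [-0.5, 0.9, -2.4]
width: 0.0331
grasp_force: 61.6
```

Request:
drive_tool(
  steps=[
    {"tx":0,"ty":0,"tz":4,"twist":0,"gripper":0},
    {"tx":0,"ty":0,"tz":4,"twist":0,"gripper":0},
    {"tx":0,"ty":0,"tz":4,"twist":0,"gripper":0},
    {"tx":0,"ty":0,"tz":4,"twist":0,"gripper":0},
    {"tx":0,"ty":0,"tz":4,"twist":0,"gripper":0},
    {"tx":0,"ty":0,"tz":3,"twist":0,"gripper":0},
    {"tx":0,"ty":0,"tz":1,"twist":0,"gripper":0},
    {"tx":0,"ty":0,"tz":0,"twist":0,"gripper":0},
  ],
)

```text
time: 33.55
position: [0.5554, 0.008, 0.0554]
orientation: [-180.0, -0.0, 173.1]
wrist_force: [-3.0, -1.7, 4.1]
width: 0.0331
grasp_force: 62.3
```

Request:
drive_tool(
  steps=[
    {"tx":0,"ty":0,"tz":2,"twist":0,"gripper":0},
    {"tx":0,"ty":0,"tz":1,"twist":0,"gripper":0},
    {"tx":0,"ty":0,"tz":0,"twist":0,"gripper":0},
  ],
)

```text
time: 33.85
position: [0.5554, 0.008, 0.0554]
orientation: [-179.9, -0.0, 173.2]
wrist_force: [-9.8, -0.0, 22.0]
width: 0.0333
grasp_force: 65.0
```

Request:
drive_tool(
  steps=[
    {"tx":0,"ty":0,"tz":0,"twist":0,"gripper":0.55},
    {"tx":0,"ty":0,"tz":0,"twist":0,"gripper":0.6},
    {"tx":0,"ty":0,"tz":0,"twist":0,"gripper":0.6},
    {"tx":0,"ty":0,"tz":-25,"twist":0,"gripper":0.7},
    {"tx":0,"ty":0,"tz":-45,"twist":0,"gripper":0.7},
    {"tx":0,"ty":0,"tz":-45,"twist":0,"gripper":0.7},
    {"tx":1,"ty":-42,"tz":0,"twist":0,"gripper":0.7},
    {"tx":1,"ty":-42,"tz":0,"twist":0,"gripper":0.7},
    {"tx":1,"ty":-42,"tz":0,"twist":0,"gripper":0.7},
    {"tx":1,"ty":-42,"tz":0,"twist":0,"gripper":0.7},
  ],
)

```text
time: 34.85
position: [0.5308, -0.1593, 0.1665]
orientation: [180.0, 0.0, 173.2]
wrist_force: [0.9, 0.0, 0.2]
width: 0.0594
grasp_force: 0.0
```

Request:
drive_tool(
  steps=[
    {"tx":1,"ty":-42,"tz":0,"twist":0,"gripper":0.7},
    {"tx":1,"ty":-42,"tz":0,"twist":0,"gripper":0.7},
    {"tx":1,"ty":-42,"tz":0,"twist":0,"gripper":0.7},
    {"tx":1,"ty":-42,"tz":0,"twist":0,"gripper":0.7},
    {"tx":1,"ty":-42,"tz":0,"twist":0,"gripper":0.7},
    {"tx":0,"ty":0,"tz":0,"twist":0,"gripper":0.7},
  ],
)

```text
time: 35.45
position: [0.5, -0.3714, 0.1664]
orientation: [-179.9, 0.0, 172.8]
wrist_force: [-0.0, 0.6, -0.1]
width: 0.0598
grasp_force: 0.0
```

Run:
```python
from h import *
r=top([.502,-.367],f="w10")
if r: plan([*r[0],.045],r[1]+180)
```

```text
label [333. 205.] 1940 centre [ 502.3 -368.4] size [24.7 41. ] yaw -16.9
time 35.5 pos [ 0.5   -0.368  0.166] yaw 172.9 -> twist 9.8 tx -2 ty 1 tz 121
```

Request:
drive_tool(
  steps=[
    {"tx":0,"ty":0,"tz":0,"twist":4.9,"gripper":0.7},
    {"tx":0,"ty":0,"tz":0,"twist":4.9,"gripper":0.7},
    {"tx":-2,"ty":1,"tz":31,"twist":0,"gripper":0.7},
    {"tx":0,"ty":0,"tz":35,"twist":0,"gripper":0.7},
    {"tx":0,"ty":0,"tz":35,"twist":0,"gripper":0.7},
    {"tx":0,"ty":0,"tz":20,"twist":0,"gripper":0.7},
    {"tx":0,"ty":0,"tz":0,"twist":0,"gripper":0},
    {"tx":0,"ty":0,"tz":0,"twist":0,"gripper":0},
    {"tx":0,"ty":0,"tz":0,"twist":0,"gripper":0},
    {"tx":0,"ty":0,"tz":0,"twist":0,"gripper":0},
  ],
)

```text
time: 36.5
position: [0.5043, -0.3661, 0.0475]
orientation: [-179.9, 0.2, 163.4]
wrist_force: [-0.4, -0.5, -1.6]
width: 0.0331
grasp_force: 61.1
```

Request:
drive_tool(
  steps=[
    {"tx":0,"ty":0,"tz":-20,"twist":0,"gripper":0},
    {"tx":0,"ty":0,"tz":-35,"twist":0,"gripper":0},
    {"tx":0,"ty":0,"tz":-40,"twist":-4.9,"gripper":0},
    {"tx":0,"ty":0,"tz":-15,"twist":-5,"gripper":0},
    {"tx":0,"ty":0,"tz":0,"twist":0,"gripper":0},
  ],
)

```text
time: 37.0
position: [0.5057, -0.3677, 0.1612]
orientation: [-179.7, 0.5, 173.2]
wrist_force: [0.4, 0.8, -1.7]
width: 0.0331
grasp_force: 61.3
```

Run:
```python
from h import *
plan([.562,.083,.15],173);print(env.sense()["width"],env.sense()["wrist_force"])
```

```text
time 37.0 pos [ 0.506 -0.368  0.161] yaw 173.2 -> twist 0.2 tx -1 ty 454 tz 11
0.033103654258682745 [ 0.38488405  0.78087852 -1.66329607]
```

Request:
drive_tool(
  steps=[
    {"tx":0,"ty":40,"tz":0,"twist":0,"gripper":0},
    {"tx":0,"ty":40,"tz":0,"twist":0,"gripper":0},
    {"tx":0,"ty":40,"tz":0,"twist":0,"gripper":0},
    {"tx":0,"ty":40,"tz":0,"twist":0,"gripper":0},
    {"tx":0,"ty":40,"tz":0,"twist":0,"gripper":0},
    {"tx":0,"ty":40,"tz":0,"twist":0,"gripper":0},
    {"tx":0,"ty":40,"tz":0,"twist":0,"gripper":0},
    {"tx":0,"ty":40,"tz":0,"twist":0,"gripper":0},
    {"tx":0,"ty":40,"tz":0,"twist":0,"gripper":0},
    {"tx":0,"ty":40,"tz":0,"twist":0,"gripper":0},
  ],
)

```text
time: 38.0
position: [0.5493, 0.0334, 0.1545]
orientation: [180.0, -0.1, 173.1]
wrist_force: [0.5, -0.7, -2.3]
width: 0.0336
grasp_force: 61.2
```

Request:
drive_tool(
  steps=[
    {"tx":0,"ty":40,"tz":0,"twist":0,"gripper":0},
    {"tx":0,"ty":14,"tz":0,"twist":0,"gripper":0},
    {"tx":0,"ty":0,"tz":20,"twist":0,"gripper":0},
    {"tx":0,"ty":0,"tz":20,"twist":0,"gripper":0},
    {"tx":0,"ty":0,"tz":15,"twist":0,"gripper":0},
    {"tx":0,"ty":0,"tz":0,"twist":0,"gripper":0},
  ],
)

```text
time: 38.6
position: [0.5538, 0.0848, 0.0973]
orientation: [-179.9, -0.4, 173.2]
wrist_force: [-0.8, -0.4, -1.2]
width: 0.0333
grasp_force: 61.3
```

Run:
```python
from h import *
print(env.sense()["width"]);plan([.562,.083,.075],173)
```

```text
0.033309365475051214
time 38.6 pos [0.554 0.085 0.097] yaw 173.2 -> twist 0.2 tx -8 ty -1 tz 22
```

Request:
drive_tool(
  steps=[
    {"tx":-9,"ty":-1,"tz":0,"twist":0.2,"gripper":0},
    {"tx":0,"ty":0,"tz":0,"twist":0,"gripper":0},
    {"tx":0,"ty":0,"tz":10,"twist":0,"gripper":0},
    {"tx":0,"ty":0,"tz":12,"twist":0,"gripper":0},
    {"tx":0,"ty":0,"tz":0,"twist":0,"gripper":0},
  ],
)

```text
time: 39.1
position: [0.5636, 0.0831, 0.0764]
orientation: [-180.0, -0.3, 173.0]
wrist_force: [-0.3, 0.0, -2.4]
width: 0.0333
grasp_force: 61.3
```

Request:
drive_tool(
  steps=[
    {"tx":0,"ty":0,"tz":4,"twist":0,"gripper":0},
    {"tx":0,"ty":0,"tz":4,"twist":0,"gripper":0},
    {"tx":0,"ty":0,"tz":4,"twist":0,"gripper":0},
    {"tx":0,"ty":0,"tz":4,"twist":0,"gripper":0},
    {"tx":0,"ty":0,"tz":4,"twist":0,"gripper":0},
    {"tx":0,"ty":0,"tz":3,"twist":0,"gripper":0},
    {"tx":0,"ty":0,"tz":2,"twist":0,"gripper":0},
    {"tx":0,"ty":0,"tz":0,"twist":0,"gripper":0},
  ],
)

```text
time: 39.9
position: [0.5632, 0.0837, 0.0582]
orientation: [-179.9, -0.4, 173.1]
wrist_force: [-20.1, -0.5, 31.6]
width: 0.0331
grasp_force: 68.0
```

Request:
drive_tool(
  steps=[
    {"tx":0,"ty":0,"tz":-3,"twist":0,"gripper":0},
    {"tx":0,"ty":0,"tz":0,"twist":0,"gripper":0.55},
    {"tx":0,"ty":0,"tz":0,"twist":0,"gripper":0.6},
    {"tx":0,"ty":0,"tz":0,"twist":0,"gripper":0.6},
    {"tx":0,"ty":0,"tz":-25,"twist":0,"gripper":0.7},
    {"tx":10,"ty":0,"tz":-45,"twist":0,"gripper":0.7},
    {"tx":20,"ty":-10,"tz":-45,"twist":0,"gripper":0.7},
    {"tx":0,"ty":-20,"tz":-20,"twist":0,"gripper":0.7},
    {"tx":0,"ty":0,"tz":0,"twist":0,"gripper":0.7},
  ],
)

```text
time: 40.8
position: [0.5352, 0.0556, 0.196]
orientation: [-180.0, 0.5, 172.9]
wrist_force: [-0.3, 1.1, -0.1]
width: 0.0598
grasp_force: 0.0
```

Run:
```python
from h import *
im,i=snap(f="w11")
for n in range(1,5):
    S=np.array([.551,.008])+(n-2)*np.array([.0095,.0754])
    for z in(.064,): top(S,z)
cv2.imwrite("pics/w11c.png",cv2.resize(im[80:300,100:640,::-1],None,fx=1.45,fy=1.45))
```

```text
label [164. 228.] 1594 centre [545.1 -70.4] size [24.8 39.9] yaw -7.0
label [265. 232.] 1634 centre [555.7   6.4] size [24.9 40.6] yaw -7.0
label [365. 234.] 1693 centre [565.   82.5] size [24.8 42.5] yaw -6.0
label [466. 235.] 1528 centre [574.1 158.2] size [24.1 38.8] yaw -7.0
```

View pics/w11c.png

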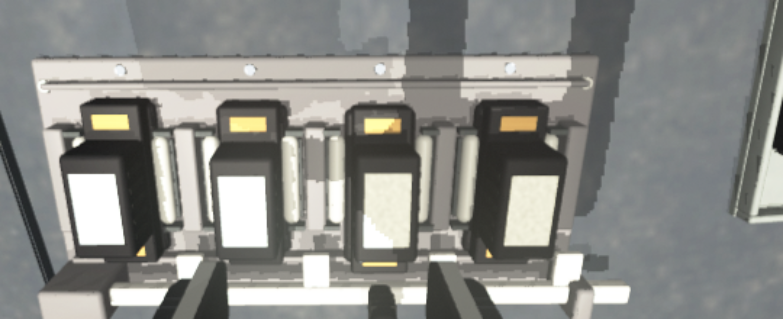

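The view shows the station 3 pack not home. Its rear shoulder is visible at crop px (380,262) and its label is oversized, so it is tilted with the rear on the rail. The other three sit level. I'll pull it out, set it level on the table, and regrasp it.

Request:
drive_tool(
  steps=[
    {"tx":-12,"ty":15,"tz":30,"twist":0,"gripper":0.7},
    {"tx":-13,"ty":15,"tz":30,"twist":0,"gripper":0.7},
    {"tx":0,"ty":0,"tz":30,"twist":0,"gripper":0.7},
    {"tx":0,"ty":0,"tz":30,"twist":0,"gripper":0.7},
    {"tx":0,"ty":0,"tz":15,"twist":0,"gripper":0.7},
    {"tx":0,"ty":0,"tz":0,"twist":0,"gripper":0},
    {"tx":0,"ty":0,"tz":0,"twist":0,"gripper":0},
    {"tx":0,"ty":0,"tz":0,"twist":0,"gripper":0},
    {"tx":0,"ty":0,"tz":0,"twist":0,"gripper":0},
  ],
)

```text
time: 41.95
position: [0.5606, 0.0838, 0.0571]
orientation: [180.0, 0.0, 173.0]
wrist_force: [-1.6, -0.7, -3.9]
width: 0.0331
grasp_force: 60.3
```

Request:
drive_tool(
  steps=[
    {"tx":0,"ty":0,"tz":-8,"twist":0,"gripper":0},
    {"tx":0,"ty":0,"tz":-8,"twist":0,"gripper":0},
    {"tx":0,"ty":0,"tz":-10,"twist":0,"gripper":0},
    {"tx":0,"ty":0,"tz":-15,"twist":0,"gripper":0},
    {"tx":0,"ty":0,"tz":-30,"twist":0,"gripper":0},
    {"tx":0,"ty":0,"tz":-20,"twist":0,"gripper":0},
    {"tx":0,"ty":0,"tz":0,"twist":0,"gripper":0},
  ],
)

```text
time: 42.65
position: [0.5643, 0.0839, 0.1529]
orientation: [179.9, 0.6, 173.0]
wrist_force: [1.1, 0.2, -1.5]
width: 0.0333
grasp_force: 60.8
```

Run:
```python
from h import *
plan([.40,.10,.055],173);print(env.sense()["width"],env.sense()["wrist_force"])
```

```text
time 42.6 pos [0.564 0.084 0.153] yaw 173.0 -> twist 0.0 tx 165 ty -4 tz 98
0.03333320085558696 [ 1.11226404  0.17481126 -1.54271857]
```

Request:
drive_tool(
  steps=[
    {"tx":33,"ty":-1,"tz":0,"twist":0,"gripper":0},
    {"tx":33,"ty":-1,"tz":0,"twist":0,"gripper":0},
    {"tx":33,"ty":-1,"tz":0,"twist":0,"gripper":0},
    {"tx":33,"ty":-1,"tz":0,"twist":0,"gripper":0},
    {"tx":33,"ty":0,"tz":20,"twist":0,"gripper":0},
    {"tx":0,"ty":0,"tz":35,"twist":0,"gripper":0},
    {"tx":0,"ty":0,"tz":30,"twist":0,"gripper":0},
    {"tx":0,"ty":0,"tz":12,"twist":0,"gripper":0},
    {"tx":0,"ty":0,"tz":0,"twist":0,"gripper":0},
  ],
)

```text
time: 43.55
position: [0.3937, 0.0998, 0.0484]
orientation: [-179.9, -0.3, 173.0]
wrist_force: [-0.7, 0.0, -2.2]
width: 0.0328
grasp_force: 60.8
```

Request:
drive_tool(
  steps=[
    {"tx":0,"ty":0,"tz":3,"twist":0,"gripper":0},
    {"tx":0,"ty":0,"tz":0,"twist":0,"gripper":0},
  ],
)

```text
time: 43.75
position: [0.3972, 0.0999, 0.0481]
orientation: [180.0, 0.1, 173.0]
wrist_force: [0.2, -0.6, -1.5]
width: 0.0336
grasp_force: 60.8
```

Request:
drive_tool(
  steps=[
    {"tx":0,"ty":0,"tz":0,"twist":0,"gripper":0.5},
    {"tx":0,"ty":0,"tz":0,"twist":0,"gripper":0.55},
    {"tx":0,"ty":0,"tz":0,"twist":0,"gripper":0.6},
    {"tx":0,"ty":0,"tz":-40,"twist":0,"gripper":0.7},
    {"tx":10,"ty":0,"tz":-45,"twist":0,"gripper":0.7},
    {"tx":0,"ty":0,"tz":-36,"twist":0,"gripper":0.7},
    {"tx":0,"ty":0,"tz":0,"twist":0,"gripper":0.7},
  ],
)

```text
time: 44.45
position: [0.391, 0.1014, 0.1744]
orientation: [179.9, 0.8, 173.1]
wrist_force: [1.2, -0.4, 0.5]
width: 0.0598
grasp_force: 0.0
```

Run:
```python
from h import *
r=top([.398,.1],f="w12")
if r: plan([*r[0],.045],r[1]+180)
```

```text
label [324. 214.] 1729 centre [404.   97.4] size [24.5 39.9] yaw -7.0
time 44.5 pos [0.389 0.101 0.172] yaw 173.0 -> twist 0.0 tx -15 ty -2 tz 127
```

Request:
drive_tool(
  steps=[
    {"tx":-14,"ty":-2,"tz":37,"twist":0,"gripper":0.7},
    {"tx":0,"ty":0,"tz":35,"twist":0,"gripper":0.7},
    {"tx":0,"ty":0,"tz":35,"twist":0,"gripper":0.7},
    {"tx":0,"ty":0,"tz":20,"twist":0,"gripper":0.7},
    {"tx":0,"ty":0,"tz":0,"twist":0,"gripper":0},
    {"tx":0,"ty":0,"tz":0,"twist":0,"gripper":0},
    {"tx":0,"ty":0,"tz":0,"twist":0,"gripper":0},
    {"tx":0,"ty":0,"tz":0,"twist":0,"gripper":0},
  ],
)

```text
time: 45.3
position: [0.4011, 0.0974, 0.0426]
orientation: [180.0, 0.1, 173.0]
wrist_force: [-0.6, -0.2, -1.6]
width: 0.0329
grasp_force: 61.0
```

Request:
drive_tool(
  steps=[
    {"tx":0,"ty":0,"tz":-20,"twist":0,"gripper":0},
    {"tx":0,"ty":0,"tz":-35,"twist":0,"gripper":0},
    {"tx":0,"ty":0,"tz":-45,"twist":0,"gripper":0},
    {"tx":-30,"ty":0,"tz":0,"twist":0,"gripper":0},
    {"tx":-38,"ty":0,"tz":0,"twist":0,"gripper":0},
    {"tx":-38,"ty":0,"tz":0,"twist":0,"gripper":0},
    {"tx":-38,"ty":0,"tz":0,"twist":0,"gripper":0},
    {"tx":0,"ty":0,"tz":25,"twist":0,"gripper":0},
    {"tx":0,"ty":0,"tz":20,"twist":0,"gripper":0},
    {"tx":0,"ty":0,"tz":0,"twist":0,"gripper":0},
  ],
)

```text
time: 46.3
position: [0.5406, 0.0799, 0.0941]
orientation: [-180.0, -0.4, 173.0]
wrist_force: [-0.7, -0.5, -1.9]
width: 0.0332
grasp_force: 61.2
```

Run:
```python
from h import *
print(env.sense()["width"]);plan([.5605,.083,.075],173)
```

```text
0.033167657220207765
time 46.3 pos [0.541 0.08  0.094] yaw 173.0 -> twist 0.0 tx -19 ty 6 tz 19
```

Request:
drive_tool(
  steps=[
    {"tx":-17,"ty":5,"tz":0,"twist":0,"gripper":0},
    {"tx":0,"ty":0,"tz":0,"twist":0,"gripper":0},
    {"tx":0,"ty":0,"tz":10,"twist":0,"gripper":0},
    {"tx":0,"ty":0,"tz":10,"twist":0,"gripper":0},
    {"tx":0,"ty":0,"tz":0,"twist":0,"gripper":0},
  ],
)

```text
time: 46.8
position: [0.558, 0.0829, 0.0745]
orientation: [-180.0, -0.3, 173.0]
wrist_force: [0.2, -0.1, -1.5]
width: 0.033
grasp_force: 61.2
```

Request:
drive_tool(
  steps=[
    {"tx":0,"ty":0,"tz":4,"twist":0,"gripper":0},
    {"tx":0,"ty":0,"tz":4,"twist":0,"gripper":0},
    {"tx":0,"ty":0,"tz":4,"twist":0,"gripper":0},
    {"tx":0,"ty":0,"tz":4,"twist":0,"gripper":0},
    {"tx":0,"ty":0,"tz":4,"twist":0,"gripper":0},
    {"tx":0,"ty":0,"tz":2,"twist":0,"gripper":0},
    {"tx":0,"ty":0,"tz":0,"twist":0,"gripper":0},
  ],
)

```text
time: 47.5
position: [0.5595, 0.0834, 0.0572]
orientation: [-180.0, -0.2, 173.1]
wrist_force: [-14.0, 0.4, 19.0]
width: 0.0334
grasp_force: 64.8
```

Request:
drive_tool(
  steps=[
    {"tx":0,"ty":0,"tz":-3,"twist":0,"gripper":0},
    {"tx":0,"ty":0,"tz":0,"twist":0,"gripper":0.55},
    {"tx":0,"ty":0,"tz":0,"twist":0,"gripper":0.6},
    {"tx":0,"ty":0,"tz":0,"twist":0,"gripper":0.6},
    {"tx":0,"ty":0,"tz":-30,"twist":0,"gripper":0.7},
    {"tx":10,"ty":0,"tz":-45,"twist":0,"gripper":0.7},
    {"tx":20,"ty":-10,"tz":-45,"twist":0,"gripper":0.7},
    {"tx":0,"ty":0,"tz":-10,"twist":0,"gripper":0},
    {"tx":0,"ty":0,"tz":0,"twist":0,"gripper":0},
    {"tx":0,"ty":0,"tz":0,"twist":0,"gripper":0},
  ],
)

```text
time: 48.5
position: [0.5294, 0.0766, 0.1861]
orientation: [-180.0, -0.1, 173.0]
wrist_force: [-0.1, -0.2, -0.4]
width: 0.0165
grasp_force: 0.0
```

Run:
```python
from h import *
for n in range(2,5):
    S=np.array([.551,.008])+(n-2)*np.array([.0095,.0754])
    top(S,.064,f="w13")
im=cv2.imread("pics/w13.png")
cv2.imwrite("pics/w13c.png",cv2.resize(im[60:320,180:560],None,fx=2.1,fy=2.1))
plan([.5795,.0815,.10],173)
```

```text
label [239. 242.] 1647 centre [555.6   6.4] size [24.8 40.5] yaw -7.0
label [339. 245.] 1337 centre [569.9  81.8] size [25.1 41.7] yaw -7.0
label [443. 244.] 1555 centre [574.4 158.1] size [24.1 39.6] yaw -7.0
time 48.6 pos [0.529 0.077 0.185] yaw 173.0 -> twist 0.0 tx -50 ty 11 tz 85
```

View pics/w13c.png

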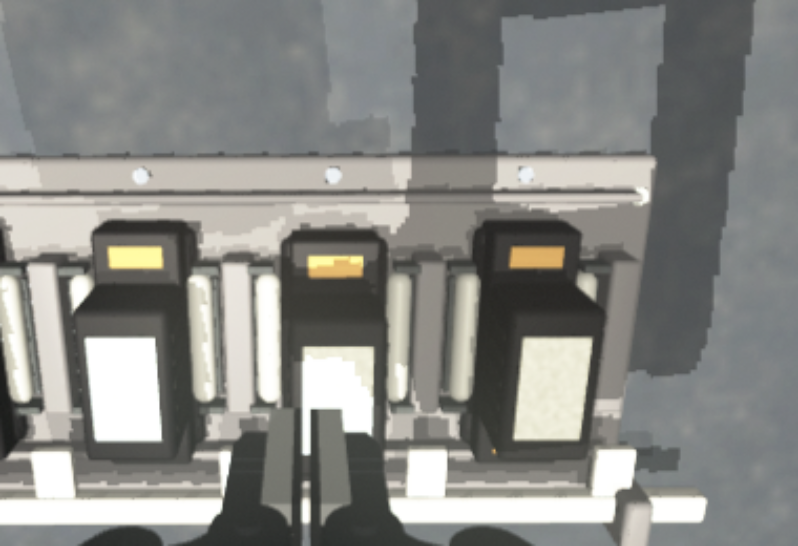

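The station 3 pack sits about 4 mm further back than its neighbours (front edge at crop y 232 against 222), so its rear end is caught on the rear rail. I'll lift it, measure where it sits in the grip, and reinsert it further forward.

Request:
drive_tool(
  steps=[
    {"tx":0,"ty":0,"tz":0,"twist":0,"gripper":0.7},
    {"tx":0,"ty":0,"tz":0,"twist":0,"gripper":0.7},
    {"tx":-16,"ty":5,"tz":30,"twist":0,"gripper":0.7},
    {"tx":-17,"ty":5,"tz":30,"twist":0,"gripper":0.7},
    {"tx":0,"ty":0,"tz":34,"twist":0,"gripper":0.7},
    {"tx":0,"ty":0,"tz":32,"twist":0,"gripper":0.7},
    {"tx":0,"ty":0,"tz":0,"twist":0,"gripper":0},
    {"tx":0,"ty":0,"tz":0,"twist":0,"gripper":0},
    {"tx":0,"ty":0,"tz":0,"twist":0,"gripper":0},
    {"tx":0,"ty":0,"tz":0,"twist":0,"gripper":0},
  ],
)

```text
time: 49.65
position: [0.5628, 0.0829, 0.0626]
orientation: [180.0, -0.1, 173.1]
wrist_force: [-4.5, 0.5, 0.9]
width: 0.033
grasp_force: 60.6
```

Request:
drive_tool(
  steps=[
    {"tx":0,"ty":0,"tz":-8,"twist":0,"gripper":0},
    {"tx":0,"ty":0,"tz":-8,"twist":0,"gripper":0},
    {"tx":0,"ty":0,"tz":-10,"twist":0,"gripper":0},
    {"tx":0,"ty":0,"tz":-15,"twist":0,"gripper":0},
    {"tx":0,"ty":0,"tz":-30,"twist":0,"gripper":0},
    {"tx":0,"ty":0,"tz":-20,"twist":0,"gripper":0},
    {"tx":0,"ty":0,"tz":0,"twist":0,"gripper":0},
  ],
)

```text
time: 50.35
position: [0.5675, 0.0824, 0.1578]
orientation: [179.9, 0.6, 173.0]
wrist_force: [0.5, 0.3, -2.0]
width: 0.0334
grasp_force: 60.5
```

Request:
drive_tool(
  steps=[
    {"tx":33,"ty":-1,"tz":0,"twist":0,"gripper":0},
    {"tx":33,"ty":-1,"tz":0,"twist":0,"gripper":0},
    {"tx":33,"ty":-1,"tz":0,"twist":0,"gripper":0},
    {"tx":33,"ty":-1,"tz":0,"twist":0,"gripper":0},
    {"tx":33,"ty":0,"tz":20,"twist":0,"gripper":0},
    {"tx":0,"ty":0,"tz":35,"twist":0,"gripper":0},
    {"tx":0,"ty":0,"tz":30,"twist":0,"gripper":0},
    {"tx":0,"ty":0,"tz":12,"twist":0,"gripper":0},
    {"tx":0,"ty":0,"tz":0,"twist":0,"gripper":0},
  ],
)

```text
time: 51.25
position: [0.3968, 0.0984, 0.0532]
orientation: [-179.9, -0.3, 173.0]
wrist_force: [0.1, 0.4, -2.2]
width: 0.0332
grasp_force: 60.3
```

Request:
drive_tool(
  steps=[
    {"tx":0,"ty":0,"tz":3,"twist":0,"gripper":0},
    {"tx":0,"ty":0,"tz":2,"twist":0,"gripper":0},
    {"tx":0,"ty":0,"tz":0,"twist":0,"gripper":0},
  ],
)

```text
time: 51.55
position: [0.4002, 0.0986, 0.0509]
orientation: [180.0, 0.1, 173.0]
wrist_force: [-0.1, -0.1, -1.4]
width: 0.0331
grasp_force: 60.3
```

Request:
drive_tool(
  steps=[
    {"tx":0,"ty":0,"tz":0,"twist":0,"gripper":0.5},
    {"tx":0,"ty":0,"tz":0,"twist":0,"gripper":0.55},
    {"tx":0,"ty":0,"tz":0,"twist":0,"gripper":0.6},
    {"tx":0,"ty":0,"tz":-40,"twist":0,"gripper":0.7},
    {"tx":10,"ty":0,"tz":-45,"twist":0,"gripper":0.7},
    {"tx":0,"ty":0,"tz":-36,"twist":0,"gripper":0.7},
    {"tx":0,"ty":0,"tz":0,"twist":0,"gripper":0.7},
    {"tx":0,"ty":0,"tz":0,"twist":0,"gripper":0.7},
  ],
)

```text
time: 52.35
position: [0.3904, 0.0998, 0.1725]
orientation: [180.0, 0.2, 173.0]
wrist_force: [0.7, 0.2, 0.0]
width: 0.0597
grasp_force: 0.0
```

Run:
```python
from h import *
r=top([.398,.1],f="w14")
if r: plan([*r[0],.045],r[1]+180)
```

```text
label [325. 219.] 1755 centre [404.9  96.2] size [24.5 40.7] yaw -7.3
time 52.4 pos [0.389 0.1   0.171] yaw 173.0 -> twist 0.4 tx -16 ty -1 tz 126
```

Regrasp it, then measure the held pack's label before inserting.

Request:
drive_tool(
  steps=[
    {"tx":-16,"ty":-2,"tz":36,"twist":0,"gripper":0.7},
    {"tx":0,"ty":0,"tz":35,"twist":0,"gripper":0.7},
    {"tx":0,"ty":0,"tz":35,"twist":0,"gripper":0.7},
    {"tx":0,"ty":0,"tz":18,"twist":0,"gripper":0.7},
    {"tx":0,"ty":0,"tz":0,"twist":0,"gripper":0},
    {"tx":0,"ty":0,"tz":0,"twist":0,"gripper":0},
    {"tx":0,"ty":0,"tz":0,"twist":0,"gripper":0},
    {"tx":0,"ty":0,"tz":0,"twist":0,"gripper":0},
  ],
)

```text
time: 53.2
position: [0.4059, 0.0959, 0.0482]
orientation: [180.0, 0.1, 173.0]
wrist_force: [0.4, 0.2, -1.7]
width: 0.033
grasp_force: 61.4
```

Request:
drive_tool(
  steps=[
    {"tx":0,"ty":0,"tz":-20,"twist":0,"gripper":0},
    {"tx":0,"ty":0,"tz":-35,"twist":0,"gripper":0},
    {"tx":0,"ty":0,"tz":-45,"twist":0,"gripper":0},
    {"tx":-30,"ty":0,"tz":0,"twist":0,"gripper":0},
    {"tx":-38,"ty":0,"tz":0,"twist":0,"gripper":0},
    {"tx":-38,"ty":0,"tz":0,"twist":0,"gripper":0},
    {"tx":-38,"ty":0,"tz":0,"twist":0,"gripper":0},
    {"tx":0,"ty":0,"tz":25,"twist":0,"gripper":0},
    {"tx":0,"ty":0,"tz":20,"twist":0,"gripper":0},
    {"tx":0,"ty":0,"tz":0,"twist":0,"gripper":0},
  ],
)

```text
time: 54.2
position: [0.5455, 0.0783, 0.0997]
orientation: [-180.0, -0.4, 173.0]
wrist_force: [-1.1, 0.4, -2.6]
width: 0.033
grasp_force: 61.5
```

Run:
```python
from h import *
s=env.sense();z=s["position"][2]+.010;print(s["position"],s["width"])
top(s["position"][:2],z,f="w15")
plan([.5605,.083,.075],173)
im=cv2.imread("pics/w15.png");cv2.imwrite("pics/w15c.png",im)
```

```text
[0.54548446 0.07831704 0.09973904] 0.032995075454682166
label [325. 311.] 5602 centre [546.2  76.7] size [23.7 39.1] yaw -6.8
time 54.2 pos [0.547 0.078 0.101] yaw 173.0 -> twist 0.0 tx -13 ty 6 tz 26
```

View pics/w15c.png

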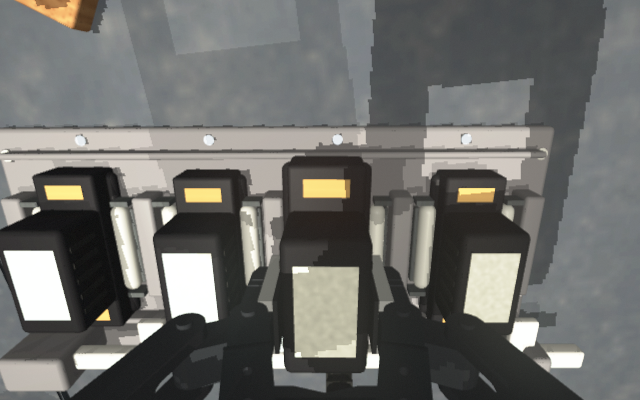

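The held pack's label is at px (325,311), about 14 mm short in x and 6 mm short in y of the seat. Its neighbours look level.

Request:
drive_tool(
  steps=[
    {"tx":-11,"ty":7,"tz":0,"twist":0,"gripper":0},
    {"tx":0,"ty":0,"tz":0,"twist":0,"gripper":0},
    {"tx":0,"ty":0,"tz":10,"twist":0,"gripper":0},
    {"tx":0,"ty":0,"tz":10,"twist":0,"gripper":0},
    {"tx":0,"ty":0,"tz":0,"twist":0,"gripper":0},
    {"tx":0,"ty":0,"tz":0,"twist":0,"gripper":0},
  ],
)

```text
time: 54.85
position: [0.5588, 0.0839, 0.0814]
orientation: [-180.0, -0.1, 173.0]
wrist_force: [0.2, -0.3, -2.4]
width: 0.0329
grasp_force: 61.6
```

Run:
```python
from h import *
s=env.sense();z=s["position"][2]+.008;print(s["position"])
top(s["position"][:2],z)
plan([.560,.083,.06],173)
```

```text
[0.55879568 0.08391533 0.08144168]
label [325. 311.] 5584 centre [561.   82.1] size [24.  40.8] yaw -6.9
time 54.9 pos [0.559 0.084 0.082] yaw 173.0 -> twist 0.0 tx -1 ty -1 tz 22
```

Request:
drive_tool(
  steps=[
    {"tx":2,"ty":0,"tz":5,"twist":0,"gripper":0},
    {"tx":0,"ty":0,"tz":4,"twist":0,"gripper":0},
    {"tx":0,"ty":0,"tz":4,"twist":0,"gripper":0},
    {"tx":0,"ty":0,"tz":4,"twist":0,"gripper":0},
    {"tx":0,"ty":0,"tz":4,"twist":0,"gripper":0},
    {"tx":0,"ty":0,"tz":3,"twist":0,"gripper":0},
    {"tx":0,"ty":0,"tz":0,"twist":0,"gripper":0},
    {"tx":0,"ty":0,"tz":0,"twist":0,"gripper":0},
  ],
)

```text
time: 55.7
position: [0.5571, 0.0838, 0.0569]
orientation: [-180.0, -0.1, 173.0]
wrist_force: [2.0, -1.2, -9.4]
width: 0.0329
grasp_force: 60.7
```

Request:
drive_tool(
  steps=[
    {"tx":0,"ty":0,"tz":2,"twist":0,"gripper":0},
    {"tx":0,"ty":0,"tz":1,"twist":0,"gripper":0},
    {"tx":0,"ty":0,"tz":1,"twist":0,"gripper":0},
    {"tx":0,"ty":0,"tz":0,"twist":0,"gripper":0},
  ],
)

```text
time: 56.1
position: [0.5578, 0.0844, 0.056]
orientation: [-180.0, -0.0, 173.0]
wrist_force: [-4.3, -1.3, 6.5]
width: 0.033
grasp_force: 62.5
```

Request:
drive_tool(
  steps=[
    {"tx":0,"ty":0,"tz":-2,"twist":0,"gripper":0.55},
    {"tx":0,"ty":0,"tz":0,"twist":0,"gripper":0.6},
    {"tx":0,"ty":0,"tz":0,"twist":0,"gripper":0.6},
    {"tx":0,"ty":0,"tz":-30,"twist":0,"gripper":0.7},
    {"tx":10,"ty":0,"tz":-45,"twist":0,"gripper":0.7},
    {"tx":20,"ty":0,"tz":-45,"twist":0,"gripper":0.7},
    {"tx":0,"ty":-20,"tz":-20,"twist":0,"gripper":0.7},
    {"tx":0,"ty":0,"tz":0,"twist":0,"gripper":0.7},
  ],
)

```text
time: 56.9
position: [0.5285, 0.0669, 0.2012]
orientation: [180.0, 0.6, 173.0]
wrist_force: [1.1, -0.3, -0.6]
width: 0.0599
grasp_force: 0.0
```

Run:
```python
from h import *
for n in range(1,5):
    S=np.array([.551,.008])+(n-2)*np.array([.0095,.0754])
    top(S,.064,f="w16")
im=cv2.imread("pics/w16.png");i=env.camera_info("wrist")
c=proj([.630,.076,.07],i);print("grip expected px",c)
a=im[int(c[1])-45:int(c[1])+45,int(c[0])-60:int(c[0])+60]
m=a.max(2)<60
for cc,s,_ in blobs(m,60):
    p=cc+[int(c[0])-60,int(c[1])-45];print(np.round(p),s,np.round(ray(p,.062,i),4))
plan([.6295,.076,.070],173)
```

```text
label [157. 230.] 1510 centre [544.8 -70.4] size [24.9 40.5] yaw -7.0
label [254. 236.] 1493 centre [556.2   6.4] size [24.8 40.5] yaw -7.0
label [351. 234.] 1516 centre [560.3  82.6] size [24.7 40. ] yaw -6.8
label [449. 241.] 1453 centre [574.1 158.2] size [24.1 39.3] yaw -7.0
grip expected px [351.79024771 318.61703558]
[405. 321.] 449 [0.6437 0.1209 0.062 ]
time 57.1 pos [0.525 0.068 0.195] yaw 173.0 -> twist 0.0 tx -103 ty 20 tz 125
```

Request:
drive_tool(
  steps=[
    {"tx":-34,"ty":7,"tz":0,"twist":0,"gripper":0.7},
    {"tx":-34,"ty":7,"tz":10,"twist":0,"gripper":0.7},
    {"tx":-35,"ty":6,"tz":20,"twist":0,"gripper":0.7},
    {"tx":0,"ty":0,"tz":35,"twist":0,"gripper":0.7},
    {"tx":0,"ty":0,"tz":35,"twist":0,"gripper":0.7},
    {"tx":0,"ty":0,"tz":24,"twist":0,"gripper":0.5},
    {"tx":0,"ty":0,"tz":0,"twist":0,"gripper":0},
    {"tx":0,"ty":0,"tz":0,"twist":0,"gripper":0},
    {"tx":0,"ty":0,"tz":0,"twist":0,"gripper":0},
    {"tx":0,"ty":0,"tz":0,"twist":0,"gripper":0},
  ],
  force=40,
)

```text
time: 58.1
position: [0.6297, 0.0755, 0.0714]
orientation: [180.0, -0.1, 173.0]
wrist_force: [2.7, -0.2, -13.0]
width: 0.0135
grasp_force: 43.2
```

Gripped. Now I'll slide it right by 38 mm along the strip, in small steps.

Request:
drive_tool(
  steps=[
    {"tx":0,"ty":-4,"tz":0,"twist":0,"gripper":0},
    {"tx":0,"ty":-4,"tz":0,"twist":0,"gripper":0},
    {"tx":0,"ty":-4,"tz":0,"twist":0,"gripper":0},
    {"tx":0,"ty":-4,"tz":0,"twist":0,"gripper":0},
    {"tx":0,"ty":-2,"tz":0,"twist":0,"gripper":0},
    {"tx":0,"ty":0,"tz":0,"twist":0,"gripper":0},
  ],
)

```text
time: 58.7
position: [0.6275, 0.0568, 0.0715]
orientation: [-180.0, -0.1, 173.0]
wrist_force: [3.3, -0.3, -19.4]
width: 0.013
grasp_force: 42.3
```

Request:
drive_tool(
  steps=[
    {"tx":0,"ty":-4,"tz":0,"twist":0,"gripper":0},
    {"tx":0,"ty":-4,"tz":0,"twist":0,"gripper":0},
    {"tx":0,"ty":-4,"tz":0,"twist":0,"gripper":0},
    {"tx":0,"ty":-4,"tz":0,"twist":0,"gripper":0},
    {"tx":0,"ty":-4,"tz":0,"twist":0,"gripper":0},
    {"tx":0,"ty":-2,"tz":0,"twist":0,"gripper":0},
    {"tx":0,"ty":0,"tz":0,"twist":0,"gripper":0},
  ],
)

```text
time: 59.4
position: [0.6252, 0.0377, 0.0716]
orientation: [179.8, -0.0, 173.0]
wrist_force: [6.4, 8.3, -26.1]
width: 0.0131
grasp_force: 41.5
```

Request:
drive_tool(
  steps=[
    {"tx":0,"ty":-2,"tz":1,"twist":0,"gripper":0},
    {"tx":0,"ty":-2,"tz":1,"twist":0,"gripper":0},
    {"tx":0,"ty":0,"tz":0,"twist":0,"gripper":0},
  ],
)

```text
time: 59.7
position: [0.6252, 0.0375, 0.0715]
orientation: [179.5, -0.0, 173.0]
wrist_force: [3.3, 17.9, -16.8]
width: 0.0133
grasp_force: 42.8
```

Request:
drive_tool(
  steps=[
    {"tx":0,"ty":2,"tz":0,"twist":0,"gripper":0},
    {"tx":0,"ty":2,"tz":0,"twist":0,"gripper":0},
    {"tx":0,"ty":0,"tz":0,"twist":0,"gripper":0.5},
    {"tx":0,"ty":0,"tz":0,"twist":0,"gripper":0.5},
    {"tx":0,"ty":0,"tz":0,"twist":0,"gripper":0.6},
    {"tx":0,"ty":0,"tz":-35,"twist":0,"gripper":0.6},
    {"tx":10,"ty":0,"tz":-45,"twist":0,"gripper":0.6},
    {"tx":50,"ty":0,"tz":-45,"twist":0,"gripper":0.6},
    {"tx":40,"ty":0,"tz":0,"twist":0,"gripper":0.6},
    {"tx":0,"ty":0,"tz":0,"twist":0,"gripper":0.6},
  ],
)

```text
time: 60.7
position: [0.5346, 0.0465, 0.1853]
orientation: [-180.0, -0.1, 173.0]
wrist_force: [0.1, 0.2, -0.4]
width: 0.0513
grasp_force: 0.0
```

Run:
```python
from h import *
im,i=snap(f="w17");s,_=snap("scene",f="s2")
a=cv2.resize(im[60:360,:,::-1],(640,300));b=cv2.resize(s[165:290,180:440,::-1],(624,300));b=cv2.copyMakeBorder(b,0,0,0,16,cv2.BORDER_CONSTANT)
cv2.imwrite("pics/fin.png",np.vstack([a,b]));plan([.53,.04,.2],173)
```

```text
time 60.8 pos [0.539 0.046 0.186] yaw 173.0 -> twist 0.0 tx 8 ty -7 tz -14
```

View pics/fin.png

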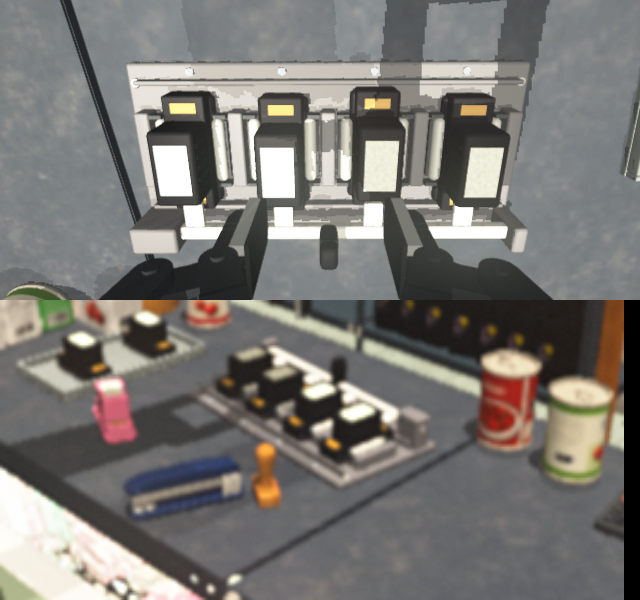

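The final view shows all four flat packs seated with a tooth behind each, the lock at its right stop, and both charged packs upright in the tray. The bystander items are undisturbed.

```bash
python3 -c "
from plant import env
print(env.close_job())"
```

```text
the job is handed in; nothing more can be done
None
```

The job is handed in at about 61 s: both charged packs stand in the tray, all four flat packs are pressed home in the strip, and the lock is back at its right (locked) stop; the pack in station 3 needed three tries, after catching the rear rail twice.

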